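# Check a glued tray frame for square by its diagonals and true it up

## Robot

A 7-joint arm with a two-finger parallel gripper is mounted at the origin on the work surface. World frame = base frame: x ahead of the robot, y to its left, z up, the work surface at z = 0. Lengths are in mm, angles in rad, forces in N, time in s.
With the tool pointing down it reaches from about 400 to 750 mm from the base axis. Payload 19.5 kg.
Tool frame: the origin (TCP) lies at the very end of the fingers, on their centre line; the grasp point (between the pads) lies 19 mm behind it; z points along the fingers, y is the direction in which the jaws open and shut (so a half turn about z gives the same grasp; the last joint's range is limited). The gripper opens to 85 mm and grips with 20 to 120 N. Pads are 22 mm wide; open, the fingers measure 114 mm over their backs; the gripper's body (76 mm by 85 mm) begins 54 mm behind the grasp point. The pads swing forward as they close: fully open they stand 13 mm farther back than shut.
Start: joints at [-1.239, 0.707, -0.028, 1.485, 0.022, 0.951, -0.075], TCP at [209.95, 535.272, 231.268] pointing down, gripper open.
Joint ranges: [-2.71, 2.71], [-0.32, 2.16], [-1.57, 1.52], [0, 2.45], [-1.46, 4.6], [0, 2.02], [-2.83, 2.83]. Speed limits (rad/s): [1.89, 1.89, 2.57, 2.57, 3.01, 3.01, 3.01].

## Interface

Orientations are given as a rotation vector (axis times angle).
In Python, from plant import r, viewer, models gives the robot as it stands. The module is installed in compiled form; this text tells all that it offers.
- The arm moves only by the tool jog_arm, never from a script. Its argument "increments" is one flat list of numbers, 7 for each row, row after row: the closure, from 0 (fully open) to 1 (shut), then the shift along the world's x, y, z in m, then the turn, a rotation vector about the world's x, y, z in rad. In form: [claw, dx, dy, dz, ax, ay, az, claw, dx, dy, dz, ax, ay, az, ...]. A call has 1 to 8 rows; each row is the pose to reach, as a shift and turn from the pose measured when the call began; what a row does not reach only later rows make up. A row lasts 1/12 s, in which the tool goes at most 41.7 mm and 7.16 degrees, less where a joint would pass 70% of its speed; a pose out of reach is approached as far as the arm can. A call with a gripper value outside its range is refused whole. The fingers move at their own pace and stop on an object; "force" is the grip in N (left out, the last holds). Time passes only in rows, so rows that repeat a pose let the fingers close. It gives the time, the measured TCP pose, the force and the opening at its end, in the units of the state.
- r.read_state(): the state, without advancing time (a new reading comes with each control period).
- viewer.camera(name): name is "side" or "top" or "wrist"; returns (picture, depth): 384x512x3 uint8, blue, green, red; 384x512 float32, mm along the optical axis (not along the pixel's ray), 0 where there is no reading.
- viewer.camera_model(name): a dict with "fx", "fy", "cx", "cy" (pixels), "view" (4x4, takes a point from world to camera coordinates); the wrist camera has in their place "T_tool_cam" (4x4, takes a point from camera to tool coordinates, whose origin is the TCP and whose axes are the flange's). Camera axes: x right, y up, looking along -z (the intrinsics and any distortion apply to the point x, -y, -z); pixel columns grow to the right and rows downward; lengths in mm; the calibration is good to about 2 mm. A picture is of the moment at which its call begins: read the wrist's pose just before it. camera_model takes no time and is no camera call.
- r.job_done(): hands the job in, once; it reports no verdict.
Trained networks look in the newest picture that a camera, given by its name, has taken for a name from the list of things; names that differ only in an ending like _2 or _b are one class to them, and where a whole thing is asked for, a point or a joint stands for the part that bears it (a point fixed in the world has none). Each returns a list of dicts, best first, with "p" (0 to 1); they miss things now and then, are a little off and sometimes report something else, mostly with a low value. They report only what shows in the picture. A call takes as long as a camera call. They do not tell look-alikes from the thing itself.
- models.search_frame(thing, camera): "box" ([left, top, width, height] in pixels, round what is visible of it).
- models.regions_of(thing, camera): "mask" (384x512 bool, what is visible of it) and "box" ([left, top, width, height] in pixels, round what is visible of it).
The state is a dict: "time_s": time; "q": joint angles; "joint_vel": joint speeds; "joint_efforts": joint torques, N m; "position": TCP position; "tool_rot": TCP orientation; "contact_force": force on the tool from outside, world axes, zero at the start; "ft_torque": the same for the moment, N m; "gripper_width": opening from 0.0 (shut) to 1.0 (fully open).
Only numpy, scipy, OpenCV 4.12 (cv2) and the standard library are available. Lean on these libraries where they do the work, as an engineer would, in place of code of your own. Each camera call takes 0.05 s, during which the arm holds its last target.

## Task

The condiment tray's frame is freshly glued, so check it for square with the sliding rule: set its heel in the near left corner, run the slide out until the tip bears in the far right corner and hold it there for half a second with a light steady push of about 5 N, so that the frame does not shift; then measure from the near right to the far left corner in the same way. Then nudge the far rail along, the way the two readings call for, until both diagonals are equal (leave it if they already are); leave the rule lying loose inside the frame and do not disturb the other things on the table.

Things in the scene. Friction and masses are not known exactly. Their poses are not given: they have to be found in the camera images.
- tray_frame: Bamboo frame of four rails (14 mm thick, 20 mm high) on a 12 mm grey laminate board (290 x 300 mm) on the table. Inside 150 mm deep (x) by 200 mm wide (y). Origin: middle of the squared inside, on the board's top face; x from near to far rail, y left, z up. Near rail fixed, held by two toggle clamps outside it (55 mm high)
- near_left (a point): Near left inside corner (fixed): the point where the centre of the rule's round nose sits when it touches both rails there, 3 mm from either inner face, 6 mm above the board: at (-72, 97, 6) mm in the frame of tray_frame
- near_right (a point): The same for the near right inside corner (fixed), at (-72, -97, 6) mm in the frame of tray_frame
- far_left (a point): The same for the far left inside corner; it shifts with the far rail along y and is at (72, 97, 6) mm in the frame of tray_frame when square
- far_right (a point): The same for the far right inside corner; it shifts with the far rail along y and is at (72, -97, 6) mm in the frame of tray_frame when square
- slide_rule: Sliding inside rule, about 230 g, lying on the table: aluminium body 160 mm long (x), 20 wide, 12 high, slide running out at its +x end. Origin: centre of the underside; x from heel to tip. At each end a nose 6 mm wide, rounded to 3 mm radius, upright, 10 mm high from 2 mm above the underside. It can be lifted by its thumb grip, which is near its centre of mass
- thumb_grip (a point): Top centre of the red thumb grip on the slide: grip 16 mm long (x of the rule), 10 mm wide (y, the way to pinch it), its top 38 mm above the rule's underside and 26 mm above the body's top face; lies above the rule's origin when closed and moves along its x with the slide
- heel (a point): Centre of the rounded heel nose, 6 mm above the rule's underside, 102 mm from the rule's origin towards -x
- tip (a point): Centre of the rounded tip nose on the slide, 6 mm above the rule's underside
- pepper_grinder: White ceramic pepper grinder with a wooden knob, 58 mm across, 150 mm high; bystander. Origin at its underside
- salt_shaker: Stainless salt shaker, 42 mm across, 84 mm high; bystander. Origin at its underside
- cruet: Empty glass cruet with a handle, 72 mm across, 150 mm high; bystander. Origin at its underside
- tumbler: Red plastic tumbler, 76 mm across, 105 mm high; bystander. Origin at its underside
- trivet: Slatted bamboo trivet, 160 x 158 x 12 mm, lying on the table; bystander. Origin at its underside
- glue_bottle: Yellow glue bottle, 54 mm across, 150 mm high; bystander. Origin at its underside
- glue_brush: Glue brush, 170 mm long, lying on the table; bystander
- rail_mid (a point): Where the middle of the far rail's top face is when the frame is square (fixed, does not shift): at (82, 0, 20) mm in the frame of tray_frame. The wet joints let the far rail (228 mm long) shift along y by up to 22 mm either way, the side rails swinging with it; it takes about 9 N and stays where put. At the start it is off by up to 14 mm to either side
- rule_slide: Brass slide of the rule with its thumb grip; origin as slide_rule's when closed, moving along the rule's x as it is run out, 0 to 60 mm. Heel to tip nose centres: 204 mm closed. About 0.6 N friction, stays where left; the body stays put while it rests on the board, but in the air it is carried along. Pushed towards the heel when closed, it pushes the whole rule
Not all that is in view belongs to the job. What is shaped like the slide_rule but turquoise is not meant.

How it is judged:
By the outcome, as a careful person would: the job done as asked, in the order asked, and still so for the second after the job is handed in, with the robot touching nothing.
It also fails if it takes over 72 s, if anything falls off the work surface, if the arm or the gripper's body presses on something with over 40 N, if the wrist force passes 120 N, or if a joint passes its speed limit or range.

## Working session

There is one attempt and no reset: what is moved stays moved. The work goes in short steps, Python scripts to look and compute and a tool call to move; the robot and the scene stay as the last step left them, time stands still between calls to the robot, and variables do not carry over. Pictures are saved under pics/ and viewed, and the job is handed in when it is done.

Besides the shell and the picture viewer there is one more tool, called after "Request:" as name(argument=value, ...) on one line, values as JSON. jog_arm: Moves the arm, as the interface text tells. Its arguments: {"type":"object","properties":{"increments":{"type":"array","items":{"type":"number"}},"force":{"type":"number"}},"required":["increments"]}

```bash
mkdir -p pics; ls; python3 - <<'E'
from plant import r, viewer, models
import cv2, numpy as np
s=r.read_state()
print({k:(np.round(v,3).tolist() if not isinstance(v,(int,float)) else v) for k,v in s.items()})
for n in ["side","top"]:
    im,d=viewer.camera(n)
    cv2.imwrite(f"pics/{n}0.png",im); np.save(f"{n}0.npy",d)
    m=viewer.camera_model(n); print(n,{k:np.round(v,3).tolist() for k,v in m.items()})
print(viewer.camera_model("wrist"))
E
```

```text
pics
{'time_s': 0.0, 'q': [-1.239, 0.707, -0.028, 1.485, 0.022, 0.951, -0.076], 'joint_vel': [-0.002, -0.0, 0.001, -0.0, 0.002, 0.001, -0.002], 'joint_efforts': [0.0, -88.319, 1.235, -23.616, 0.017, 0.007, -0.0], 'position': [209.875, 535.058, 230.867], 'tool_rot': [-0.584, -3.087, 0.002], 'contact_force': [0.439, 0.416, -0.079], 'ft_torque': [0.046, 0.014, 0.012], 'gripper_width': 1.0007845506904929}
side {'fx': 493.089, 'fy': 493.089, 'cx': 246.737, 'cy': 186.7, 'view': [[0.998, -0.053, 0.024, -504.305], [0.012, 0.595, 0.804, -52.011], [-0.056, -0.802, 0.595, -1444.508], [0.0, 0.0, 0.0, 1.0]]}
top {'fx': 492.254, 'fy': 492.254, 'cx': 259.971, 'cy': 185.415, 'view': [[0.001, -1.0, 0.008, 12.437], [0.998, 0.002, 0.068, -501.716], [-0.068, 0.008, 0.998, -1316.461], [0.0, 0.0, 0.0, 1.0]]}
{'fx': 308.32629245224007, 'fy': 308.32629245224007, 'cx': 254.79781734619655, 'cy': 190.04403722372155, 'T_tool_cam': array([[-9.15253501e-04,  9.47575781e-01,  3.19529814e-01,
         8.26333116e+01],
       [ 9.99999555e-01,  9.40437630e-04,  7.54770649e-05,
         2.04761036e-01],
       [-2.28977623e-04,  3.19529741e-01, -9.47576220e-01,
        -1.42712347e+02],
       [ 0.00000000e+00,  0.00000000e+00,  0.00000000e+00,
         1.00000000e+00]])}
```

View pics/top0.png

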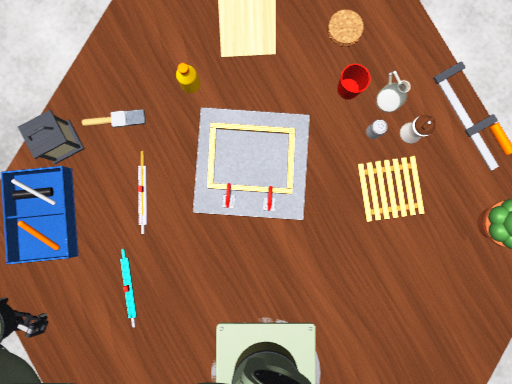

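View pics/side0.png

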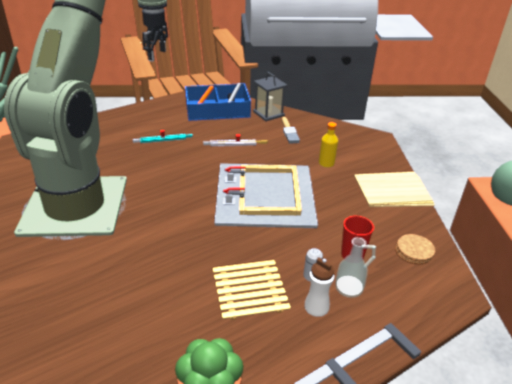

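Both pictures show these things:
- The tray sits on its board at top (252,160).
- The silver rule with the red grip and brass slide is at top (142,192) and side (237,141).
- The turquoise look-alike is at top (128,288) and side (162,138).
- The saw at (467,115), the tools in the blue box and the brush at (115,118) are also long objects, but they aren't candidates.

The silver rule is the one to use. I'll measure it and crop it next.

```bash
cat > h.py <<'E'
from plant import r, viewer, models
import cv2, numpy as np
from scipy.spatial.transform import Rotation as R
def cammat(name, st=None):
    m=viewer.camera_model(name)
    if name=="wrist":
        T=np.eye(4); T[:3,:3]=R.from_rotvec(st["tool_rot"]).as_matrix(); T[:3,3]=st["position"]
        C=T@m["T_tool_cam"]   # cam->world
    else: C=np.linalg.inv(m["view"])
    return m,C
def px2w(uv,z,name,st=None):
    m,C=cammat(name,st); u,v=uv
    d=C[:3,:3]@np.array([(u-m["cx"])/m["fx"],-(v-m["cy"])/m["fy"],-1.])
    o=C[:3,3]; t=(z-o[2])/d[2]; return o+t*d
def w2px(p,name,st=None):
    m,C=cammat(name,st); q=np.linalg.inv(C)@np.append(p,1)
    return np.array([m["fx"]*q[0]/-q[2]+m["cx"], m["fy"]*(-q[1])/-q[2]+m["cy"]])
def dpx(uv,dep,name,st=None):
    m,C=cammat(name,st);u,v=uv
    return (C@np.array([(u-m["cx"])/m["fx"]*dep,-(v-m["cy"])/m["fy"]*dep,-dep,1]))[:3]
def st():
    s=r.read_state(); T=R.from_rotvec(s["tool_rot"]).as_matrix()
    print("t%.2f"%s["time_s"],"pos",np.round(s["position"],2),"yawy %.2f"%np.degrees(np.arctan2(T[1,1],T[0,1])),"z",np.round(T[:,2],3),"F",np.round(s["contact_force"],2),"M",np.round(s["ft_torque"],2),"w %.3f"%s["gripper_width"]); return s
E
python3 - <<'E'
from h import *
viewer.camera("top")
for t in ["slide_rule","tray_frame"]:
    for x in models.regions_of(t,"top"):
        m=x["mask"]; ys,xs=np.nonzero(m); print(t,x["p"],x["box"],m.sum())
for n,uv,z in [("tip",(142,152),6),("heel",(143,233),6),("grip",(141,188),38),("bNL",(193,213),12),("bFL",(201,108),12),("bFR",(310,115),12),("bNR",(302,220),12)]:
    print(n,np.round(px2w(uv,z,"top"),1))
d=np.load("top0.npy"); print(d[188,136:147]); print(dpx((253,160),d[160,253],"top"),dpx((160,280),d[280,160],"top"))
s=st(); print(R.from_rotvec(s["tool_rot"]).as_matrix().round(3))
im=cv2.imread("pics/top0.png"); cv2.imwrite("pics/crop0.png",cv2.resize(im[95:345,90:320],None,fx=2.4,fy=2.4,interpolation=cv2.INTER_CUBIC))
E
```

```text
slide_rule 0.81 [139.3, 164.4, 4.8, 63.7] 484
slide_rule 0.81 [120.2, 249.5, 15.5, 77.6] 559
slide_rule 0.67 [211.1, 126.6, 82.0, 8.3] 471
tray_frame 0.88 [205.7, 124.5, 92.2, 72.9] 1685
tray_frame 0.5 [138.3, 148.8, 5.4, 64.8] 158
tray_frame 0.23 [375.5, 69.6, 34.2, 44.7] 839
tip [593.6 336.2   6. ]
heel [372.8 329.7   6. ]
grip [492.9 329.7  38. ]
bNL [426.9 194.2  12. ]
bFL [714.8 175.2  12. ]
bFR [ 696.2 -124.2   12. ]
bNR [ 408.3 -100.8   12. ]
[1348.4065 1346.6974 1309.8615 1309.0236 1309.4335 1313.1133 1325.7079
 1335.4031 1337.4994 1334.3832 1347.8779]
[571.74998803  32.18619101  10.01145314] [ 2.46092806e+02  2.83005248e+02 -8.29087367e-02]
t0.25 pos [209.9  535.16 231.07] yawy 68.58 z [-0.    -0.001 -1.   ] F [-0.38  0.44  0.37] M [-0.06 -0.01  0.01] w 0.999
[[-0.931  0.365 -0.   ]
 [ 0.365  0.931 -0.001]
 [-0.    -0.001 -1.   ]]
```

View pics/crop0.png

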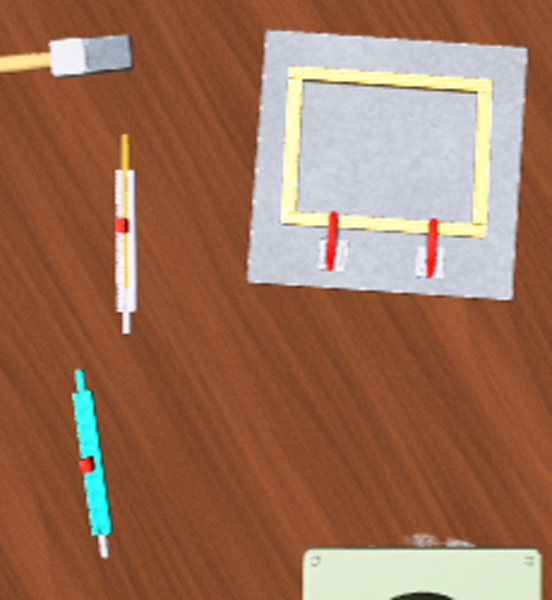

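Crop check: the silver rule with the brass slide and red grip (crop 122,226) is the right one. The turquoise rule at crop (88,465) is the look-alike. I'm moving the wrist camera over the silver rule.

Request:
jog_arm(increments=[0,0.033,-0.026,0,0,0,0.05,0,0.065,-0.051,0,0,0,0.1,0,0.098,-0.077,0,0,0,0.15,0,0.13,-0.102,0,0,0,0.2,0,0.163,-0.128,0,0,0,0.25,0,0.195,-0.153,0,0,0,0.3,0,0.228,-0.178,0,0,0,0.35,0,0.26,-0.203,0,0,0,0.37])

```text
time_s: 0.92
position: [471.5, 330.4, 231.1]
tool_rot: [0.002, 3.142, -0.001]
contact_force: [0.3, 0.2, -0.8]
gripper_width: 1.001
```

Request:
jog_arm(increments=[0,0.005,-0.004,0,0,0,0,0,0.005,-0.004,0,0,0,0])

```text
time_s: 1.08
position: [478.9, 323.6, 230.7]
tool_rot: [0.009, 3.141, -0.003]
contact_force: [-1.1, -0.4, 0.6]
gripper_width: 0.997
```

```bash
python3 - <<'E'
from h import *
s=st()
im,d=viewer.camera("wrist"); cv2.imwrite("pics/w1.png",im); np.save("w1.npy",d)
import pickle; pickle.dump(s,open("w1.pkl","wb"))
E
```

```text
t1.08 pos [478.89 323.57 230.74] yawy 89.66 z [ 0.001 -0.002 -1.   ] F [-1.09 -0.4   0.59] M [0.07 0.02 0.03] w 0.997
```

View pics/w1.png

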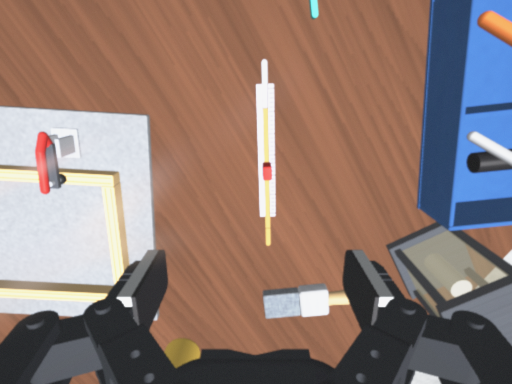

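The wrist view is turned round: down is away from the robot and right is left. The heel is at (264,63), the tip at (268,243) and the red grip at (267,172). Part of the tray shows on the left.

```bash
python3 - <<'E'
from h import *
import pickle; s=pickle.load(open("w1.pkl","rb")); im=cv2.imread("pics/w1.png"); d=np.load("w1.npy")
hsv=cv2.cvtColor(im,cv2.COLOR_BGR2HSV)
sub=np.zeros(im.shape[:2],bool); sub[150:195,250:285]=1
red=((hsv[...,0]<8)|(hsv[...,0]>172))&(hsv[...,1]>150)&(hsv[...,2]>110)&sub
ys,xs=np.nonzero(red); print("red",xs.min(),xs.max(),ys.min(),ys.max(),xs.mean(),ys.mean(), d[170:175,264:270])
g=d[172,267]; print("grip pt",dpx((267,172),g,"wrist",s))
# depth-based points
pts=[]
for u,v in [(264,64),(265,100),(263,150),(268,205),(268,230),(268,243)]:
    print((u,v),dpx((u,v),d[v,u],"wrist",s).round(1))
for n,uv,z in [("heel",(264.5,60.5),8),("tip",(268,244.5),8)]: print(n,px2w(uv,z,"wrist",s).round(1))
cv2.imwrite("pics/w1c.png",cv2.resize(im[50:255,225:310],None,fx=2.9,fy=2.9,interpolation=cv2.INTER_CUBIC))
print(dpx((330,60),d[60,330],"wrist",s))
E
```

```text
red 264 269 163 168 266.2758620689655 165.3793103448276 [[346.80063 345.39612 345.49475 346.42303 346.99347 346.487  ]
 [344.97424 345.78467 346.53125 345.71362 346.58368 345.76764]
 [347.27475 346.57684 345.1608  347.35535 346.36487 346.13434]
 [346.2464  346.34735 347.70682 347.56076 346.9038  345.23065]
 [347.443   347.53577 347.221   348.09988 347.27948 347.28662]]
grip pt [488.31013034 337.22153815  37.78549223]
(264, 64) [373.9 334.2  12.5]
(265, 100) [411.7 335.6   5.5]
(263, 150) [468.7 333.3  10.5]
(268, 205) [538.7 339.7  11.2]
(268, 230) [573.  339.9  12.1]
(268, 243) [591.6 340.   12.6]
heel [370.  334.9   8. ]
tip [596.3 340.2   8. ]
[369.41152611 408.46692277  -0.63454341]
```

View pics/w1c.png

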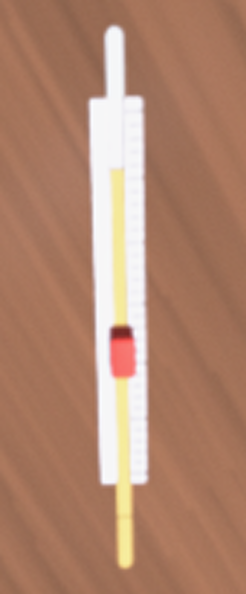

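The crop shows the silver rule with its slide about 16 mm out. The grip is at world (490, 337.4) and the yaw is about 1.4°. I'm descending over the grip.

Request:
jog_arm(increments=[0,0.005,0.007,-0.03,0,0,0.015,0,0.011,0.014,-0.065,0,0,0.03,0,0.011,0.014,-0.1,0,0,0.03,0,0.011,0.014,-0.135,0,0,0.03,0,0.011,0.014,-0.165,0,0,0.03,0,0.011,0.014,-0.185,0,0,0.03,0,0.011,0.014,-0.185,0,0,0.03,0,0.011,0.014,-0.185,0,0,0.03])

```text
time_s: 1.8
position: [487.2, 340.3, 45.9]
tool_rot: [0.043, -3.14, 0.002]
contact_force: [0.3, 0.1, 1.1]
gripper_width: 0.999
```

```bash
python3 - <<'E'
from h import *
s=st()
im,d=viewer.camera("wrist"); cv2.imwrite("pics/w2.png",im); np.save("w2.npy",d)
E
```

```text
t1.80 pos [487.25 340.27  45.93] yawy 91.58 z [-0.001 -0.001 -1.   ] F [0.34 0.1  1.08] M [-0.02 -0.   -0.06] w 0.999
```

View pics/w2.png

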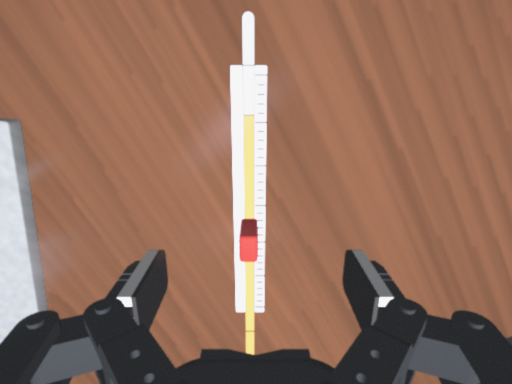

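```bash
python3 - <<'E'
from h import *
s=st()
im,d=viewer.camera("wrist"); st()
for n,uv,z in [("heelend",(248,12.5),8),("grip",(249,247),38),("g_a",(249,234),38),("g_b",(249,260),38),("bodyendheel",(248.5,66),12),("bodyendtip",(250,312),12)]: print(n,px2w(uv,z,"wrist",s).round(1))
E
```

```text
t1.85 pos [487.96 340.45  47.02] yawy 91.56 z [ 0.  0. -1.] F [ 1.21 -0.82  0.73] M [ 0.01  0.03 -0.  ] w 0.999
t1.90 pos [488.37 340.41  47.47] yawy 91.54 z [ 0.001  0.001 -1.   ] F [0.13 0.01 0.2 ] M [ 0.02  0.03 -0.04] w 1.000
heelend [369.3 334.1   8. ]
grip [490.  337.6  38. ]
g_a [482.  337.5  38. ]
g_b [498.2 337.8  38. ]
bodyendheel [395.4 335.   12. ]
bodyendtip [555.8 339.2  12. ]
```

Request:
jog_arm(increments=[0,0.0015,-0.003,-0.012,0,0,0,0,0.0015,-0.003,-0.03,0,0,0,0,0.0015,-0.003,-0.03,0,0,0,0,0.0015,-0.003,-0.03,0,0,0], force=30)

```text
time_s: 2.23
position: [489.8, 337.3, 17.7]
tool_rot: [-0.042, 3.14, 0.001]
contact_force: [0.3, 0.5, 0.8]
gripper_width: 1.0
```

Request:
jog_arm(increments=[1,0,0,0,0,0,0,1,0,0,0,0,0,0,1,0,0,0,0,0,0,1,0,0,0,0,0,0,1,0,0,0,0,0,0,1,0,0,0,0,0,0,1,0,0,0,0,0,0,1,0,0,0,0,0,0], force=30)

```text
time_s: 2.9
position: [489.8, 337.4, 17.8]
tool_rot: [-0.042, 3.14, 0.001]
contact_force: [0.4, -0.3, 1.3]
gripper_width: 0.105
```

```bash
python3 - <<'E'
from h import *
s=st()
E
```

```text
t2.90 pos [489.81 337.36  17.76] yawy 91.54 z [ 0.001  0.    -1.   ] F [ 0.44 -0.27  1.28] M [-0.06  0.03 -0.03] w 0.105
```

Gripped. I'll close the slide by pushing the grip towards the heel.

Request:
jog_arm(increments=[1,-0.004,-0.0001,0,0,0,0,1,-0.008,-0.0002,0,0,0,0,1,-0.012,-0.0003,0,0,0,0,1,-0.014,-0.0004,0,0,0,0,1,-0.016,-0.0004,0,0,0,0,1,-0.017,-0.0004,0,0,0,0,1,-0.017,-0.0004,0,0,0,0])

```text
time_s: 3.48
position: [472.6, 337.0, 17.8]
tool_rot: [-0.043, 3.14, 0.001]
contact_force: [-0.8, 0.1, 2.0]
gripper_width: 0.107
```

```bash
python3 - <<'E'
from h import *
s=st()
im,d=viewer.camera("wrist"); cv2.imwrite("pics/w3.png",im); np.save("w3.npy",d)
E
```

```text
t3.48 pos [472.6  337.04  17.79] yawy 91.55 z [ 0.001  0.    -1.   ] F [-0.84  0.12  1.97] M [ 0.01  0.11 -0.04] w 0.107
```

View pics/w3.png

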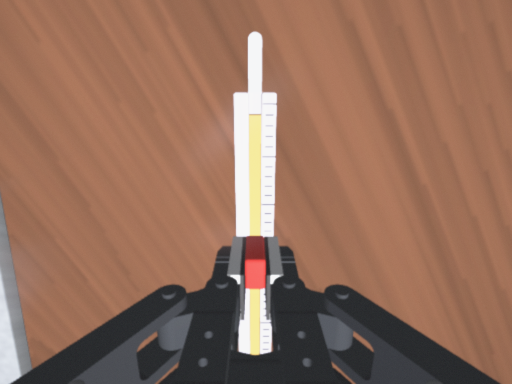

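Request:
jog_arm(increments=[1,0,0,0.006,0,0,0,1,0,0,0.018,0,0,0,1,0,0,0.036,0,0,0,1,0,0,0.06,0,0,0,1,0,-0.006,0.085,0,0,0,1,0,-0.018,0.11,0,0,0,1,0.002,-0.034,0.134,0,0,0,1,0.005,-0.055,0.158,0,0,0], force=45)

```text
time_s: 4.2
position: [477.1, 282.3, 177.9]
tool_rot: [-0.045, 3.14, 0.002]
contact_force: [0.8, -0.7, -1.5]
gripper_width: 0.106
```

Request:
jog_arm(increments=[1,0.005,-0.026,0.022,0,0,0,1,0.01,-0.055,0.043,0,0,0,1,0.015,-0.085,0.06,0,0,0,1,0.02,-0.115,0.07,0,0,0,1,0.025,-0.145,0.075,0,0,0,1,0.029,-0.175,0.075,0,0,0,1,0.032,-0.205,0.075,0,0,0,1,0.032,-0.23,0.075,0,0,0])

```text
time_s: 4.87
position: [509.2, 49.9, 254.0]
tool_rot: [-0.043, 3.139, 0.001]
contact_force: [0.1, -0.8, -2.1]
gripper_width: 0.098
```

Request:
jog_arm(increments=[1,0,-0.012,0,0,0,0,1,0,-0.015,0,0,0,0,1,0,-0.015,0,0,0,0,1,0,-0.015,0,0,0,0,1,0,-0.015,0,0,0,0])

```text
time_s: 5.28
position: [509.1, 36.1, 254.2]
tool_rot: [-0.046, 3.139, 0.002]
contact_force: [-0.5, -0.1, -2.5]
gripper_width: 0.104
```

```bash
python3 - <<'E'
from h import *
s=st()
im,d=viewer.camera("wrist"); cv2.imwrite("pics/w4.png",im); np.save("w4.npy",d)
import pickle; pickle.dump(s,open("w4.pkl","wb")); st()
E
```

```text
t5.28 pos [509.05  36.14 254.23] yawy 91.67 z [ 0.002  0.001 -1.   ] F [-0.52 -0.13 -2.5 ] M [-0.01 -0.   -0.  ] w 0.104
t5.33 pos [509.08  36.07 254.17] yawy 91.67 z [ 0.002  0.001 -1.   ] F [-0.    1.04 -0.66] M [-0.02  0.04  0.03] w 0.102
```

View pics/w4.png

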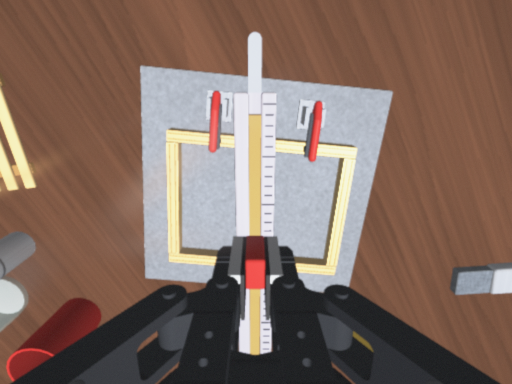

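```bash
python3 - <<'E'
from h import *
im=cv2.imread("pics/w4.png")
cv2.imwrite("pics/w4a.png",cv2.resize(im[118:288,150:370],None,fx=3.5,fy=3.5,interpolation=cv2.INTER_CUBIC))
E
```

```text
(no output)
```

View pics/w4a.png

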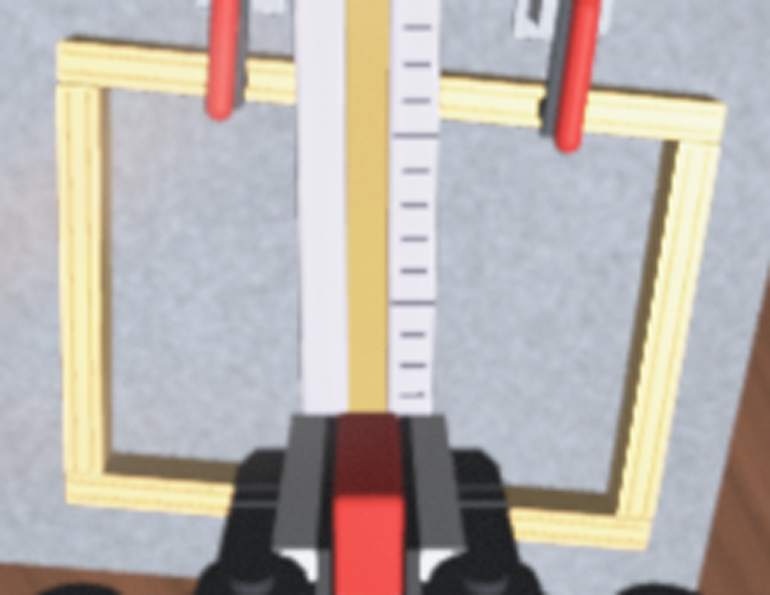

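```bash
python3 - <<'E'
from h import *
import pickle; s=pickle.load(open("w4.pkl","rb"))
P={}
for n,uv in dict(NRi=(102,87),NLi=(680,140),FRi=(104,473),FLi=(618,515),NRo=(58,40),NLo=(726,102),FLo=(648,549),FRo=(66,502)).items():
    P[n]=px2w((150+uv[0]/3.5-.35,118+uv[1]/3.5-.35),32,"wrist",s); print(n,P[n].round(1))
for a,b in ["NRi NLi","FRi FLi","NRi FRi","NLi FLi","NRo NLo","FRo FLo","NRo FRo","NLo FLo"] and [x.split() for x in ["NRi NLi","FRi FLi","NRi FRi","NLi FLi","NRo NLo","FRo FLo","NRo FRo","NLo FLo"]]:
    v=P[b]-P[a]; print(a,b,np.linalg.norm(v).round(1),np.degrees(np.arctan2(v[1],v[0])).round(2))
print("diag NL-FR",np.linalg.norm(P["NLi"]-P["FRi"]),"NR-FL",np.linalg.norm(P["NRi"]-P["FLi"]))
# board corners in wrist, z=12
B={n:px2w(uv,12,"wrist",s) for n,uv in dict(NR=(141,66),NL=(391,90.5),FR=(145,278)).items()}
for n in B: print(n,B[n].round(1))
E
```

```text
NRi [493.1 -54.   32. ]
NLi [505.9 144.2  32. ]
FRi [641.9 -60.8  32. ]
FLi [654.9 138.1  32. ]
NRo [477.7 -67.9  32. ]
NLo [492.3 158.3  32. ]
FLo [670.  151.5  32. ]
FRo [655.  -76.2  32. ]
NRi NLi 198.6 86.31
FRi FLi 199.4 86.25
NRi FRi 148.9 -2.63
NLi FLi 149.2 -2.34
NRo NLo 226.7 86.31
FRo FLo 228.2 86.25
NRo FRo 177.5 -2.67
NLo FLo 177.8 -2.18
diag NL-FR 246.03518124250016 NR-FL 251.20197080188507
NR [408.8 -98.   12. ]
NL [427.6 196.3  12. ]
FR [ 696.9 -118.2   12. ]
```

Request:
jog_arm(increments=[1,0.003,0.001,-0.008,0,0,-0.05,1,0.008,0.002,-0.02,0,0,-0.14,1,0.014,0.004,-0.035,0,0,-0.23,1,0.021,0.006,-0.05,0,0,-0.32,1,0.029,0.008,-0.065,0,0,-0.41,1,0.037,0.009,-0.08,0,0,-0.5,1,0.045,0.011,-0.095,0,0,-0.59,1,0.05,0.012,-0.11,0,0,-0.68])

```text
time_s: 6.0
position: [559.6, 49.3, 143.4]
tool_rot: [1.008, 2.973, 0.001]
contact_force: [1.0, 0.2, -3.2]
gripper_width: 0.103
```

```bash
python3 - <<'E'
from h import *
s=st(); print(np.round(s["q"],2))
import pickle
w=pickle.load(open("w4.pkl","rb"))
w3=dict(w); w3["position"]=np.array([472.6,337.04,17.79]); w3["tool_rot"]=np.array([-0.043,3.14,0.001])
for z in (6,12): print(px2w((255,32.5),z,"wrist",w3)-w3["position"])
E
```

```text
t6.00 pos [559.65  49.26 143.38] yawy 52.54 z [ 0.003 -0.    -1.   ] F [ 0.98  0.25 -3.22] M [0.05 0.04 0.  ] w 0.103
[-0.13  0.8  -0.03  1.64  0.04  0.69  0.74]
[-105.50852225   -2.68925386  -11.79      ]
[-104.62655575   -2.6766051    -5.79      ]
```

Request:
jog_arm(increments=[1,0.003,0.0002,-0.012,0,0,-0.085,1,0.006,0.0004,-0.026,0,0,-0.17,1,0.008,0.0004,-0.04,0,0,-0.255,1,0.0095,0.0004,-0.054,0,0,-0.336,1,0.0095,0.0004,-0.068,0,0,-0.336,1,0.0095,0.0004,-0.078,0,0,-0.336,1,0.0095,0.0004,-0.081,0,0,-0.336,1,0.0095,0.0004,-0.081,0,0,-0.336])

```text
time_s: 6.67
position: [568.9, 50.1, 61.9]
tool_rot: [1.49, 2.764, -0.0]
contact_force: [-0.5, 0.8, -1.5]
gripper_width: 0.105
```

```bash
python3 - <<'E'
from h import *
s=st()
im,d=viewer.camera("wrist"); cv2.imwrite("pics/w5.png",im); np.save("w5.npy",d)
import pickle; pickle.dump(s,open("w5.pkl","wb")); st()
E
```

```text
t6.67 pos [568.87  50.07  61.92] yawy 33.35 z [ 0.002 -0.001 -1.   ] F [-0.47  0.78 -1.5 ] M [-0.03 -0.04  0.05] w 0.105
t6.72 pos [569.18  49.92  62.58] yawy 33.33 z [ 0.003 -0.001 -1.   ] F [ 0.18  0.8  -1.76] M [-0.02  0.01  0.05] w 0.104
```

View pics/w5.png

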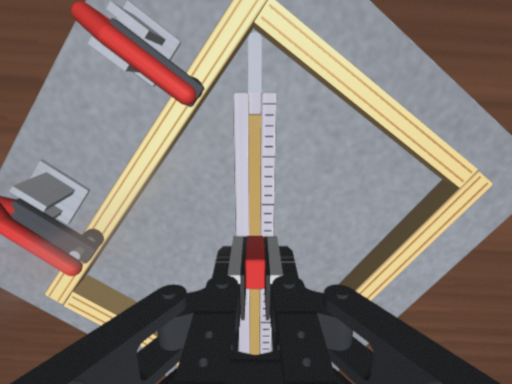

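```bash
python3 - <<'E'
from h import *
im=cv2.imread("pics/w5.png")
cv2.imwrite("pics/w5a.png",cv2.resize(im[0:110,180:330],None,fx=5,fy=5,interpolation=cv2.INTER_CUBIC))
E
```

```text
(no output)
```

View pics/w5a.png

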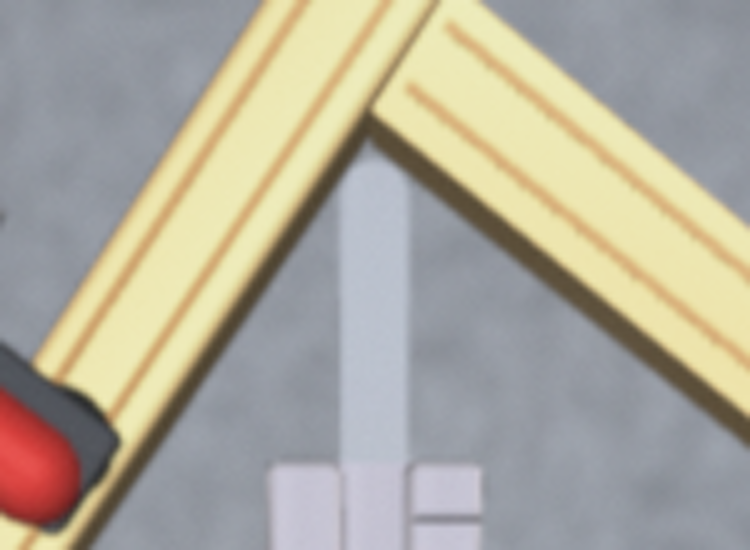

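```bash
python3 - <<'E'
from h import *
import pickle; s=pickle.load(open("w5.pkl","rb"))
c=px2w((253.6,21.6),32,"wrist",s); h=px2w((254.2,31.6),61.92-5.8,"wrist",s)
T=R.from_rotvec(s["tool_rot"]).as_matrix(); u=-T[:2,0]; v=T[:2,1]
print(c,h, "u",u,"corner rel TCP along",(c[:2]-s["position"][:2])@u,"perp",(c[:2]-s["position"][:2])@v,"heel",(h[:2]-s["position"][:2])@u,(h[:2]-s["position"][:2])@v)
x=np.array([.998,-.0645]);y=np.array([.0645,.998]); print("NL nose",c[:2]+3*x-3*y)
E
```

```text
[506.16565035 144.16345247  32.        ] [510.84894641 137.57566534  56.12      ] u [ 0.54974933 -0.83532765] corner rel TCP along -113.07208633337964 perp -0.644789920273297 heel -104.99448671442059 -0.35434557031263125
NL nose [508.96615035 140.97595247]
```

The wrist view shows the heel nose lined up 7 mm short of the near left corner at (254,22). I'm lowering the rule onto the board.

Request:
jog_arm(increments=[1,0,0,-0.008,0,0,0,1,0,0,-0.018,0,0,0,1,0,0,-0.026,0,0,0,1,0,0,-0.03,0,0,0,1,0,0,-0.0315,0,0,0,1,0,0,-0.0315,0,0,0])

```text
time_s: 7.22
position: [569.0, 49.8, 30.6]
tool_rot: [1.49, 2.763, -0.0]
contact_force: [-1.0, 0.3, -1.7]
gripper_width: 0.1
```

```bash
python3 - <<'E'
from h import *
s=st()
E
```

```text
t7.22 pos [569.01  49.84  30.63] yawy 33.33 z [ 0.002 -0.001 -1.   ] F [-0.98  0.32 -1.72] M [ 0.    0.05 -0.  ] w 0.100
```

Request:
jog_arm(increments=[1,0,0,-0.0005,0,0,0,1,0,0,-0.0009,0,0,0,1,0,0,-0.0009,0,0,0])

```text
time_s: 7.47
position: [569.1, 49.9, 29.9]
tool_rot: [1.49, 2.763, 0.0]
contact_force: [1.3, -0.0, -1.7]
gripper_width: 0.104
```

```bash
python3 - <<'E'
from h import *
s=st(); viewer.camera("top"); st(); viewer.camera("top"); st()
E
```

```text
t7.47 pos [569.12  49.85  29.91] yawy 33.33 z [ 0.002 -0.001 -1.   ] F [ 1.28 -0.02 -1.66] M [ 0.02 -0.01  0.03] w 0.104
t7.52 pos [569.1   49.89  29.93] yawy 33.33 z [ 0.002 -0.001 -1.   ] F [-0.38 -0.39 -2.55] M [0.09 0.05 0.01] w 0.103
t7.57 pos [569.11  49.89  29.91] yawy 33.33 z [ 0.002 -0.001 -1.   ] F [-1.03  0.08 -2.26] M [-0.02 -0.01  0.03] w 0.105
```

Still hanging, so I'll lower in small steps.

Request:
jog_arm(increments=[1,0,0,-0.0006,0,0,0,1,0,0,-0.0006,0,0,0])

```text
time_s: 7.73
position: [569.2, 49.7, 29.7]
tool_rot: [1.49, 2.762, 0.0]
contact_force: [-1.2, -0.8, 4.7]
gripper_width: 0.101
```

Request:
jog_arm(increments=[1,0,0,-0.0006,0,0,0,1,0,0,-0.0006,0,0,0])

```text
time_s: 7.9
position: [569.4, 49.5, 29.7]
tool_rot: [1.49, 2.762, 0.0]
contact_force: [-1.9, -1.8, 8.6]
gripper_width: 0.108
```

Request:
jog_arm(increments=[1,0,0,-0.0006,0,0,0,1,0,0,-0.0006,0,0,0])

```text
time_s: 8.07
position: [569.5, 49.3, 29.7]
tool_rot: [1.49, 2.761, 0.001]
contact_force: [-2.3, -1.5, 8.6]
gripper_width: 0.103
```

Contact at z = 29.7, and a 0.6 mm offset gives about 10 N. I'll ease the vertical load and slide the rule back towards the corner.

Request:
jog_arm(increments=[1,0,0,0.0001,0,0,0,1,-0.0005,0.0008,0.0001,0,0,0,1,-0.001,0.0016,0.0001,0,0,0,1,-0.0016,0.0025,0.0001,0,0,0,1,-0.0022,0.0033,0.0001,0,0,0,1,-0.0027,0.0042,0.0001,0,0,0,1,-0.0027,0.0042,0.0001,0,0,0])

```text
time_s: 8.65
position: [566.7, 53.8, 29.8]
tool_rot: [1.49, 2.762, 0.001]
contact_force: [0.9, 0.2, -1.3]
gripper_width: 0.106
```

```bash
python3 - <<'E'
from h import *
s=st(); viewer.camera("top"); st()
E
```

```text
t8.65 pos [566.71  53.81  29.8 ] yawy 33.31 z [ 0.004 -0.001 -1.   ] F [ 0.93  0.16 -1.28] M [ 0.2   0.05 -0.05] w 0.106
t8.70 pos [566.71  53.76  29.79] yawy 33.31 z [ 0.004 -0.001 -1.   ] F [ 0.3   0.51 -0.84] M [0.15 0.05 0.04] w 0.104
```

Request:
jog_arm(increments=[1,-0.0006,0.0009,0,0,0,0,1,-0.0009,0.0014,0,0,0,0,1,-0.0009,0.0014,0,0,0,0])

```text
time_s: 8.95
position: [565.8, 55.3, 29.8]
tool_rot: [1.49, 2.762, 0.001]
contact_force: [1.2, 0.6, -1.1]
gripper_width: 0.104
```

Request:
jog_arm(increments=[1,-0.0003,0.0004,0,0,0,0,1,-0.0003,0.0005,0,0,0,0])

```text
time_s: 9.12
position: [565.4, 55.8, 29.8]
tool_rot: [1.49, 2.762, 0.001]
contact_force: [0.1, -2.1, -0.8]
gripper_width: 0.107
```

Request:
jog_arm(increments=[1,-0.0003,0.0004,0,0,0,0,1,-0.0003,0.0005,0,0,0,0])

```text
time_s: 9.28
position: [565.2, 56.1, 29.8]
tool_rot: [1.49, 2.761, 0.0]
contact_force: [2.5, -3.3, -1.6]
gripper_width: 0.104
```

Request:
jog_arm(increments=[1,-0.0003,0.0004,0,0,0,0,1,-0.0003,0.0005,0,0,0,0])

```text
time_s: 9.45
position: [565.1, 56.2, 29.9]
tool_rot: [1.49, 2.76, 0.0]
contact_force: [1.3, -4.9, -0.6]
gripper_width: 0.097
```

```bash
python3 - <<'E'
from h import *
s=st()
im,d=viewer.camera("wrist"); cv2.imwrite("pics/w6.png",cv2.resize(im[0:200,130:380],None,fx=3,fy=3,interpolation=cv2.INTER_CUBIC)); st()
E
```

```text
t9.45 pos [565.14  56.22  29.9 ] yawy 33.29 z [ 0.004 -0.002 -1.   ] F [ 1.29 -4.91 -0.64] M [-1.   -0.45  0.05] w 0.097
t9.50 pos [565.13  56.24  29.89] yawy 33.30 z [ 0.004 -0.002 -1.   ] F [ 2.54 -3.96 -0.49] M [-0.94 -0.51  0.06] w 0.099
```

View pics/w6.png

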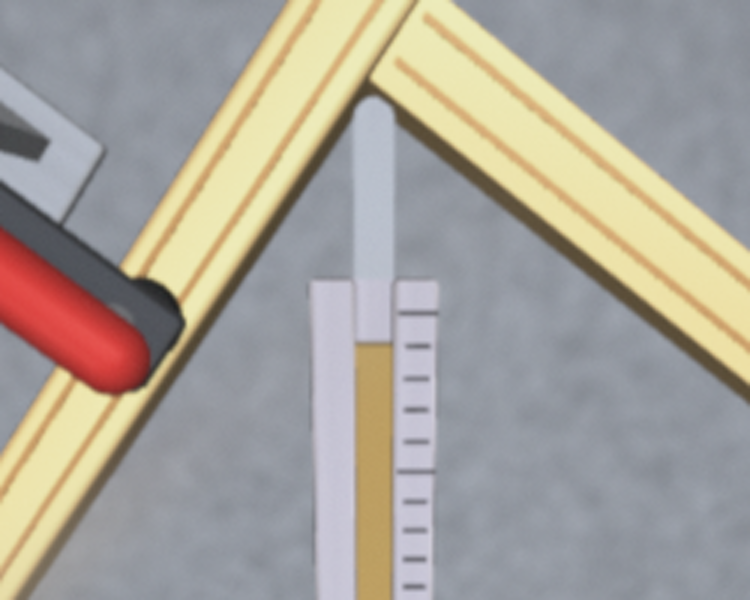

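The wrist picture shows the heel nose bearing on both rails in the near left corner at crop (373,97). Now I'll run the slide out.

Request:
jog_arm(increments=[1,0.0008,-0.0012,-0.0001,0,0,0,1,0.0025,-0.0038,-0.0002,0,0,0,1,0.0047,-0.0071,-0.0002,0,0,0,1,0.0069,-0.0105,-0.0002,0,0,0,1,0.0091,-0.0138,-0.0002,0,0,0,1,0.0113,-0.0172,-0.0002,0,0,0,1,0.0132,-0.0201,-0.0002,0,0,0,1,0.0143,-0.0218,-0.0002,0,0,0])

```text
time_s: 10.17
position: [579.8, 33.9, 29.7]
tool_rot: [1.49, 2.76, 0.0]
contact_force: [-0.2, -0.4, 4.9]
gripper_width: 0.108
```

```bash
python3 - <<'E'
from h import *
s=st()
im,d=viewer.camera("wrist"); cv2.imwrite("pics/w7.png",im);s=st()
print(np.hypot(*(s["position"][:2]-np.array([565.13,56.23]))))
E
```

```text
t10.17 pos [579.81  33.91  29.74] yawy 33.27 z [ 0.005 -0.002 -1.   ] F [-0.19 -0.36  4.88] M [0.16 0.24 0.06] w 0.108
t10.22 pos [579.94  33.73  29.76] yawy 33.26 z [ 0.005 -0.002 -1.   ] F [ 0.24 -1.18  3.05] M [-0.03 -0.13  0.07] w 0.105
26.939892419593935
```

View pics/w7.png

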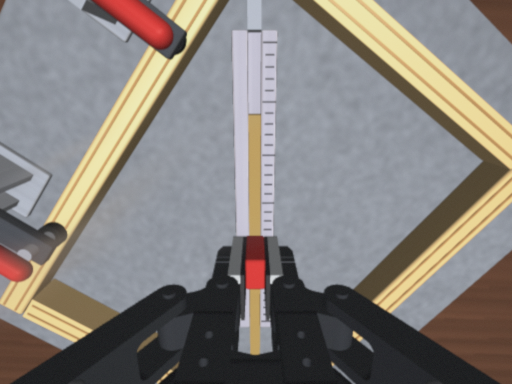

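The body stays put and the slide is about 27 mm out. I'll approach the far right corner gently.

Request:
jog_arm(increments=[1,0.0008,-0.0012,0.0001,0,0,0,1,0.0016,-0.0025,0.0001,0,0,0,1,0.0024,-0.0037,0.0001,0,0,0,1,0.0027,-0.0042,0.0001,0,0,0,1,0.0027,-0.0042,0.0001,0,0,0])

```text
time_s: 10.63
position: [582.7, 29.4, 29.8]
tool_rot: [1.49, 2.759, 0.0]
contact_force: [0.2, 0.2, -0.2]
gripper_width: 0.101
```

Request:
jog_arm(increments=[1,0.0004,-0.0006,0,0,0,0,1,0.0005,-0.0008,0,0,0,0,1,0.0005,-0.0008,0,0,0,0])

```text
time_s: 10.88
position: [583.2, 28.7, 29.8]
tool_rot: [1.49, 2.759, 0.0]
contact_force: [0.0, -0.3, 0.9]
gripper_width: 0.101
```

Request:
jog_arm(increments=[1,0.0003,-0.0004,0,0,0,0,1,0.0003,-0.0004,0,0,0,0,1,0.0003,-0.0004,0,0,0,0])

```text
time_s: 11.13
position: [583.6, 28.2, 29.8]
tool_rot: [1.49, 2.759, 0.0]
contact_force: [-0.2, 0.0, 1.3]
gripper_width: 0.105
```

Request:
jog_arm(increments=[1,0.0003,-0.0005,0,0,0,0,1,0.0004,-0.0007,0,0,0,0])

```text
time_s: 11.3
position: [584.0, 27.5, 29.8]
tool_rot: [1.49, 2.759, 0.0]
contact_force: [-0.2, 0.8, 1.1]
gripper_width: 0.109
```

Request:
jog_arm(increments=[1,0.0003,-0.0004,0,0,0,0,1,0.0003,-0.0004,0,0,0,0])

```text
time_s: 11.47
position: [584.2, 27.2, 29.8]
tool_rot: [1.49, 2.76, 0.0]
contact_force: [-1.1, 1.7, 2.2]
gripper_width: 0.103
```

Request:
jog_arm(increments=[1,0.0003,-0.0004,0,0,0,0,1,0.0003,-0.0004,0,0,0,0])

```text
time_s: 11.63
position: [584.3, 27.0, 29.8]
tool_rot: [1.49, 2.76, 0.001]
contact_force: [-3.1, 3.1, 4.3]
gripper_width: 0.107
```

Request:
jog_arm(increments=[1,0.0003,-0.0004,0,0,0,0,1,0.0003,-0.0004,0,0,0,0])

```text
time_s: 11.8
position: [584.4, 26.8, 29.8]
tool_rot: [1.49, 2.761, 0.001]
contact_force: [-3.9, 4.1, 4.0]
gripper_width: 0.102
```

Contact at about 5.6 N, so I'm holding the push steady.

Request:
jog_arm(increments=[1,0.00025,-0.0004,0.0001,0,0,0,1,0.00025,-0.0004,0.0001,0,0,0,1,0.00025,-0.0004,0.0001,0,0,0,1,0.00025,-0.0004,0.0001,0,0,0,1,0.00025,-0.0004,0.0001,0,0,0,1,0.00025,-0.0004,0.0001,0,0,0,1,0.00025,-0.0004,0.0001,0,0,0,1,0.00025,-0.0004,0.0001,0,0,0])

```text
time_s: 12.47
position: [584.4, 26.8, 29.8]
tool_rot: [1.491, 2.762, 0.001]
contact_force: [-4.4, 5.3, 3.7]
gripper_width: 0.103
```

```bash
python3 - <<'E'
from h import *
F=[];P=[]
for i in range(4):
    s=st(); F.append(s["contact_force"]);P.append(s["position"]); im,d=viewer.camera("wrist")
s=st()
cv2.imwrite("pics/w8.png",im)
p=np.mean(P,0); print(np.mean(F,0),p, 204+np.hypot(*(p[:2]-np.array([565.13,56.23]))))
E
```

```text
t12.47 pos [584.38  26.82  29.78] yawy 33.29 z [ 0.003 -0.001 -1.   ] F [-4.37  5.27  3.7 ] M [ 0.95  0.71 -0.07] w 0.103
t12.52 pos [584.39  26.84  29.78] yawy 33.29 z [ 0.003 -0.001 -1.   ] F [-3.94  5.2   1.85] M [ 0.97  0.69 -0.05] w 0.103
t12.57 pos [584.4   26.82  29.8 ] yawy 33.29 z [ 0.003 -0.001 -1.   ] F [-3.3   4.4   2.38] M [ 0.94  0.7  -0.05] w 0.101
t12.62 pos [584.38  26.84  29.78] yawy 33.29 z [ 0.003 -0.001 -1.   ] F [-3.49  4.65  2.59] M [ 0.98  0.75 -0.01] w 0.106
t12.67 pos [584.38  26.84  29.78] yawy 33.29 z [ 0.003 -0.001 -1.   ] F [-3.83  4.14  2.68] M [ 0.94  0.66 -0.02] w 0.100
[-3.77615535  4.87808107  2.63199109] [584.38683953  26.82935125  29.78569955] 239.1457538756366
```

View pics/w8.png

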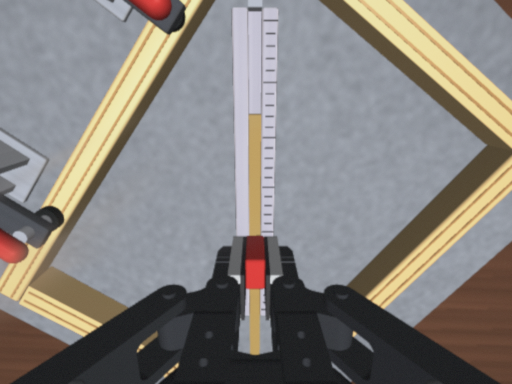

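Request:
jog_arm(increments=[1,0.0002,-0.0003,0.0001,0,0,0,1,0.0002,-0.0003,0.0001,0,0,0,1,0.0002,-0.0003,0.0001,0,0,0,1,0.0002,-0.0003,0.0001,0,0,0,1,0.0002,-0.0003,0.0001,0,0,0,1,0.0002,-0.0003,0.0001,0,0,0,1,0.0002,-0.0003,0.0001,0,0,0,1,0.0002,-0.0003,0.0001,0,0,0])

```text
time_s: 13.33
position: [584.4, 26.9, 29.8]
tool_rot: [1.49, 2.763, 0.001]
contact_force: [-3.4, 4.9, 1.7]
gripper_width: 0.098
```

```bash
python3 - <<'E'
from h import *
F=[];P=[]
a,_=viewer.camera("top"); s=st();b,_=viewer.camera("side"); s=st()
o=np.hstack([cv2.resize(a[110:210,185:315],(400,308),interpolation=cv2.INTER_CUBIC),cv2.resize(b[150:240,200:330],(400,277),interpolation=cv2.INTER_CUBIC)[:277] if 0 else cv2.resize(b[150:240,205:322],(400,308),interpolation=cv2.INTER_CUBIC)])
cv2.imwrite("pics/ts9.png",o)
E
```

```text
t13.38 pos [584.39  26.85  29.79] yawy 33.31 z [ 0.003 -0.001 -1.   ] F [-2.52  4.54  1.23] M [ 0.98  0.61 -0.06] w 0.100
t13.43 pos [584.37  26.84  29.78] yawy 33.30 z [ 0.003 -0.001 -1.   ] F [-3.65  5.04  2.59] M [ 0.96  0.65 -0.06] w 0.108
```

View pics/ts9.png

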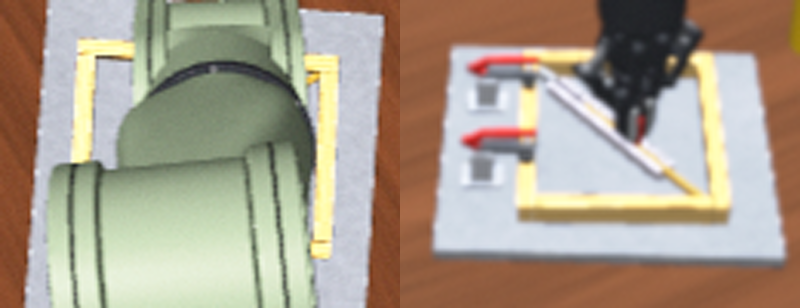

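Both cameras show the tip bearing in the far right corner at side-crop (700,195). The first reading is 239.1 mm. I'm running the slide back in.

Request:
jog_arm(increments=[1,-0.0015,0.0022,0,0,0,0,1,-0.004,0.006,0,0,0,0,1,-0.007,0.0105,0,0,0,0,1,-0.01,0.0152,0,0,0,0,1,-0.013,0.0198,0,0,0,0,1,-0.016,0.0243,0,0,0,0,1,-0.0182,0.0277,0,0,0,0,1,-0.0189,0.029,0,0,0,0])

```text
time_s: 14.1
position: [565.3, 56.2, 29.8]
tool_rot: [1.49, 2.763, 0.001]
contact_force: [2.8, -5.0, -0.1]
gripper_width: 0.106
```

```bash
python3 - <<'E'
from h import *
s=st();print(np.round(s["q"],2))
x=np.array([np.cos(-.0645),np.sin(-.0645)]);y=np.array([-x[1],x[0]])
NL=np.array([565.13,56.23])-102*np.array([.549,-.836])
NR=NL-194*y
u=(np.array([144*x+(194+3.1)*y]).ravel());L=np.hypot(*u);u/=L
print(NL,NR,L,u,np.degrees(np.arctan2(u[1],u[0])),"TCP tgt",NR+110*u)
E
```

```text
t14.10 pos [565.28  56.24  29.84] yawy 33.33 z [ 0.003 -0.001 -1.   ] F [ 2.8  -5.03 -0.13] M [-0.97 -0.53 -0.03] w 0.106
[-0.18  0.99  0.05  1.68 -0.08  0.46  0.5 ]
[509.132 141.502] [496.6276744  -52.09459563] 244.09918066228732 [0.64074243 0.76775591] 50.15279686623981 TCP tgt [567.10934199  32.3585543 ]
```

Request:
jog_arm(increments=[1,0.0004,-0.0006,0.002,0,0,0,1,0.0005,-0.0008,0.01,0,0,0,1,0.0005,-0.0008,0.022,0,0,0,1,0.0005,-0.0008,0.036,0,0,0,1,0.0005,-0.0008,0.052,0,0,0,1,0.0005,-0.003,0.066,0,0,0.03,1,0.0005,-0.006,0.076,0,0,0.1,1,0.0005,-0.009,0.08,0,0,0.19])

```text
time_s: 14.77
position: [566.4, 47.1, 112.5]
tool_rot: [1.216, 2.891, 0.003]
contact_force: [1.0, 0.3, -1.5]
gripper_width: 0.104
```

Request:
jog_arm(increments=[1,0,-0.003,0,0,0,0.1,1,0,-0.006,0,0,0,0.2,1,0,-0.009,0,0,0,0.3,1,0.001,-0.011,0,0,0,0.4,1,0.001,-0.013,0,0,0,0.5,1,0.001,-0.014,0,0,0,0.6,1,0.001,-0.014,0,0,0,0.7,1,0.001,-0.014,0,0,0,0.8])

```text
time_s: 15.43
position: [567.5, 32.6, 113.6]
tool_rot: [-0.013, 3.137, 0.004]
contact_force: [0.6, 0.3, -1.5]
gripper_width: 0.101
```

Request:
jog_arm(increments=[1,0,0,0,0,0,0.1,1,0,0,0,0,0,0.2,1,0,0,0,0,0,0.3,1,0,0,0,0,0,0.4,1,0,0,0,0,0,0.5,1,0,0,0,0,0,0.6,1,0,0,0,0,0,0.7,1,0,0,0,0,0,0.78])

```text
time_s: 16.1
position: [567.7, 31.9, 114.7]
tool_rot: [-1.212, 2.894, 0.004]
contact_force: [0.2, 0.3, -1.8]
gripper_width: 0.1
```

```bash
python3 - <<'E'
from h import *
s=st();print(np.round(s["q"],2))
E
```

```text
t16.10 pos [567.74  31.88 114.75] yawy 135.42 z [ 0.002  0.004 -1.   ] F [ 0.22  0.28 -1.79] M [-0.06  0.02  0.01] w 0.100
[ 0.12  0.88 -0.45  1.64  0.51  0.74  1.79]
```

Request:
jog_arm(increments=[1,-0.0006,0.0005,-0.008,0,0,0.05,1,-0.0006,0.0005,-0.02,0,0,0.083,1,-0.0006,0.0005,-0.033,0,0,0.083,1,-0.0006,0.0005,-0.045,0,0,0.083,1,-0.0006,0.0005,-0.053,0,0,0.083,1,-0.0006,0.0005,-0.053,0,0,0.083,1,-0.0006,0.0005,-0.053,0,0,0.083])

```text
time_s: 16.68
position: [567.0, 32.4, 61.6]
tool_rot: [-1.331, 2.842, 0.005]
contact_force: [-0.4, 0.2, -1.8]
gripper_width: 0.103
```

```bash
python3 - <<'E'
from h import *
s=st()
im,d=viewer.camera("wrist"); cv2.imwrite("pics/w10.png",im)
import pickle; pickle.dump(s,open("w10.pkl","wb")); st()
E
```

```text
t16.68 pos [567.04  32.42  61.64] yawy 140.17 z [ 0.002  0.004 -1.   ] F [-0.43  0.21 -1.85] M [0.01 0.02 0.03] w 0.103
t16.73 pos [567.29  32.49  62.09] yawy 140.17 z [ 0.002  0.004 -1.   ] F [ 0.28  0.86 -2.72] M [0.   0.05 0.02] w 0.104
```

View pics/w10.png

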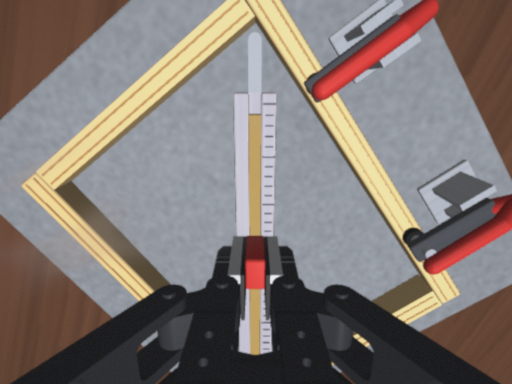

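The heel is lined up about 8 mm short of the near right corner at (254,21). Lowering.

Request:
jog_arm(increments=[1,0,0,-0.008,0,0,0,1,0,0,-0.018,0,0,0,1,0,0,-0.026,0,0,0,1,0,0,-0.03,0,0,0,1,0,0,-0.0323,0,0,0,1,0,0,-0.0323,0,0,0])

```text
time_s: 17.23
position: [567.5, 33.1, 29.8]
tool_rot: [-1.33, 2.841, 0.005]
contact_force: [-0.3, 0.9, -0.4]
gripper_width: 0.104
```

Request:
jog_arm(increments=[1,0,0,-0.0003,0,0,0,1,0,0,-0.0003,0,0,0])

```text
time_s: 17.4
position: [567.7, 33.3, 29.7]
tool_rot: [-1.33, 2.84, 0.005]
contact_force: [1.3, 0.7, 4.8]
gripper_width: 0.102
```

Request:
jog_arm(increments=[1,0,0,0.0001,0,0,0,1,-0.0007,-0.0008,0.0001,0,0,0,1,-0.0016,-0.0019,0.0001,0,0,0,1,-0.0026,-0.0031,0.0001,0,0,0,1,-0.0036,-0.0043,0.0001,0,0,0,1,-0.0045,-0.0054,0.0001,0,0,0,1,-0.0047,-0.0056,0.0001,0,0,0,1,-0.0047,-0.0056,0.0001,0,0,0])

```text
time_s: 18.07
position: [562.9, 27.5, 29.8]
tool_rot: [-1.33, 2.841, 0.005]
contact_force: [-0.4, -0.6, -0.7]
gripper_width: 0.101
```

Request:
jog_arm(increments=[1,-0.0004,-0.0004,0,0,0,0,1,-0.0006,-0.0007,0,0,0,0,1,-0.0006,-0.0007,0,0,0,0])

```text
time_s: 18.32
position: [562.3, 26.8, 29.8]
tool_rot: [-1.33, 2.84, 0.005]
contact_force: [0.9, 0.8, -0.6]
gripper_width: 0.103
```

Request:
jog_arm(increments=[1,-0.0003,-0.0004,0,0,0,0,1,-0.0003,-0.0004,0,0,0,0])

```text
time_s: 18.48
position: [561.9, 26.4, 29.8]
tool_rot: [-1.33, 2.841, 0.005]
contact_force: [-0.1, -0.1, 0.6]
gripper_width: 0.103
```

Request:
jog_arm(increments=[1,-0.0003,-0.0004,0,0,0,0,1,-0.0003,-0.0004,0,0,0,0])

```text
time_s: 18.65
position: [561.6, 25.9, 29.8]
tool_rot: [-1.33, 2.841, 0.005]
contact_force: [0.2, 0.8, -0.8]
gripper_width: 0.104
```

Request:
jog_arm(increments=[1,-0.0003,-0.0004,0,0,0,0,1,-0.0003,-0.0004,0,0,0,0])

```text
time_s: 18.82
position: [561.2, 25.4, 29.8]
tool_rot: [-1.33, 2.841, 0.005]
contact_force: [0.4, 0.8, 0.1]
gripper_width: 0.105
```

Request:
jog_arm(increments=[1,-0.0003,-0.0004,0,0,0,0,1,-0.0003,-0.0004,0,0,0,0])

```text
time_s: 18.98
position: [561.0, 25.0, 29.8]
tool_rot: [-1.33, 2.841, 0.005]
contact_force: [-1.0, 0.1, -0.3]
gripper_width: 0.103
```

Request:
jog_arm(increments=[1,-0.0003,-0.0004,0,0,0,0,1,-0.0003,-0.0004,0,0,0,0])

```text
time_s: 19.15
position: [560.8, 24.8, 29.9]
tool_rot: [-1.33, 2.84, 0.005]
contact_force: [2.7, 2.4, 0.6]
gripper_width: 0.109
```

```bash
python3 - <<'E'
from h import *
s=st()
im,d=viewer.camera("wrist"); cv2.imwrite("pics/w11.png",cv2.resize(im[0:200,130:380],None,fx=3,fy=3,interpolation=cv2.INTER_CUBIC)); st()
E
```

```text
t19.15 pos [560.84  24.82  29.91] yawy 140.19 z [ 0.004  0.005 -1.   ] F [2.65 2.43 0.55] M [ 0.54 -0.44 -0.01] w 0.109
t19.20 pos [560.83  24.8   29.91] yawy 140.19 z [ 0.004  0.005 -1.   ] F [ 2.72  2.62 -0.87] M [ 0.54 -0.4   0.05] w 0.106
```

View pics/w11.png

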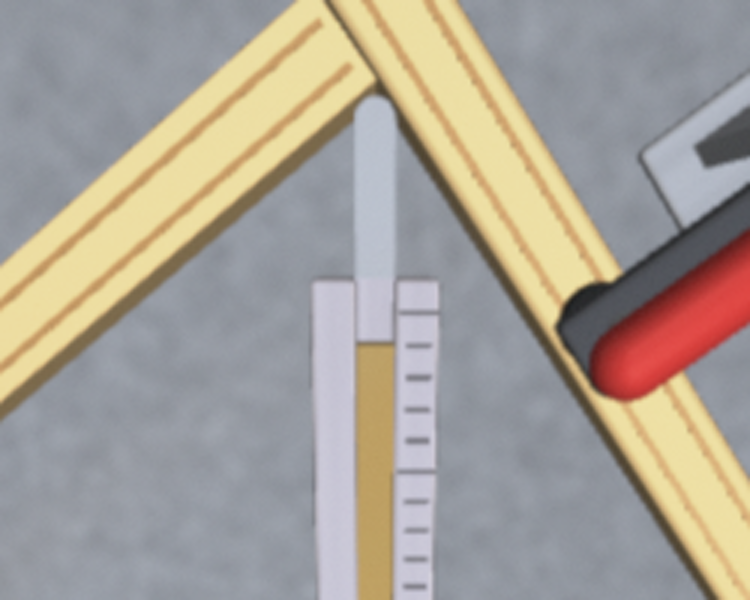

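Request:
jog_arm(increments=[1,-0.0003,-0.0004,0,0,0,0,1,-0.0003,-0.0004,0,0,0,0,1,-0.0003,-0.0004,0,0,0,0])

```text
time_s: 19.45
position: [560.8, 24.7, 30.0]
tool_rot: [-1.33, 2.839, 0.005]
contact_force: [3.7, 4.1, -0.5]
gripper_width: 0.105
```

```bash
python3 - <<'E'
from h import *
for i in range(2):
    st(); viewer.camera("top")
s=st()
E
```

```text
t19.45 pos [560.8   24.74  30.  ] yawy 140.20 z [ 0.004  0.006 -1.   ] F [ 3.74  4.13 -0.52] M [ 0.76 -0.67 -0.01] w 0.105
t19.50 pos [560.79  24.72  29.99] yawy 140.20 z [ 0.004  0.006 -1.   ] F [ 3.92  3.91 -0.25] M [ 0.77 -0.65 -0.04] w 0.103
t19.55 pos [560.79  24.73  29.99] yawy 140.20 z [ 0.004  0.006 -1.   ] F [ 3.21  3.42 -0.06] M [ 0.82 -0.68 -0.03] w 0.109
```

Seated at about 5 N. Running the slide out.

Request:
jog_arm(increments=[1,0.001,0.0012,-0.0002,0,0,0,1,0.0033,0.0039,-0.0003,0,0,0,1,0.0065,0.0078,-0.0003,0,0,0,1,0.0098,0.0117,-0.0003,0,0,0,1,0.013,0.0156,-0.0003,0,0,0,1,0.0163,0.0195,-0.0003,0,0,0,1,0.0195,0.0233,-0.0003,0,0,0,1,0.021,0.0252,-0.0003,0,0,0])

```text
time_s: 20.22
position: [582.4, 50.6, 29.8]
tool_rot: [-1.33, 2.839, 0.005]
contact_force: [0.4, -0.1, 6.1]
gripper_width: 0.102
```

Request:
jog_arm(increments=[1,0.0009,0.0011,0.0001,0,0,0,1,0.0014,0.0017,0.0001,0,0,0,1,0.0014,0.0017,0.0001,0,0,0])

```text
time_s: 20.47
position: [583.9, 52.4, 29.8]
tool_rot: [-1.33, 2.838, 0.005]
contact_force: [0.9, -0.1, 1.9]
gripper_width: 0.102
```

Request:
jog_arm(increments=[1,0.0008,0.001,0,0,0,0,1,0.0013,0.0015,0,0,0,0,1,0.0013,0.0015,0,0,0,0])

```text
time_s: 20.72
position: [585.2, 53.9, 29.8]
tool_rot: [-1.33, 2.838, 0.005]
contact_force: [1.2, 0.2, 1.9]
gripper_width: 0.099
```

Request:
jog_arm(increments=[1,0.0003,0.0004,0,0,0,0,1,0.0005,0.0006,0,0,0,0])

```text
time_s: 20.88
position: [585.7, 54.5, 29.8]
tool_rot: [-1.33, 2.839, 0.005]
contact_force: [-1.2, -0.8, 3.0]
gripper_width: 0.104
```

Request:
jog_arm(increments=[1,0.0003,0.0004,0,0,0,0,1,0.0003,0.0004,0,0,0,0])

```text
time_s: 21.05
position: [586.1, 54.9, 29.8]
tool_rot: [-1.33, 2.838, 0.005]
contact_force: [0.5, -0.0, 3.1]
gripper_width: 0.106
```

Request:
jog_arm(increments=[1,0.0003,0.0004,0,0,0,0,1,0.0003,0.0004,0,0,0,0])

```text
time_s: 21.22
position: [586.4, 55.4, 29.8]
tool_rot: [-1.33, 2.838, 0.005]
contact_force: [0.8, -1.0, 3.1]
gripper_width: 0.103
```

Request:
jog_arm(increments=[1,0.0003,0.0004,0,0,0,0,1,0.0003,0.0004,0,0,0,0])

```text
time_s: 21.38
position: [586.8, 55.8, 29.8]
tool_rot: [-1.33, 2.838, 0.005]
contact_force: [0.5, -0.3, 2.0]
gripper_width: 0.101
```

Request:
jog_arm(increments=[1,0.0003,0.0004,0,0,0,0,1,0.0003,0.0004,0,0,0,0])

```text
time_s: 21.55
position: [587.0, 56.1, 29.8]
tool_rot: [-1.33, 2.839, 0.005]
contact_force: [-0.6, -2.4, 3.5]
gripper_width: 0.104
```

Request:
jog_arm(increments=[1,0.0003,0.0004,0,0,0,0,1,0.0003,0.0004,0,0,0,0])

```text
time_s: 21.72
position: [587.1, 56.2, 29.8]
tool_rot: [-1.33, 2.839, 0.004]
contact_force: [-2.8, -2.6, 5.0]
gripper_width: 0.108
```

Request:
jog_arm(increments=[1,0.0003,0.0004,0,0,0,0,1,0.0003,0.0004,0,0,0,0])

```text
time_s: 21.88
position: [587.1, 56.2, 29.7]
tool_rot: [-1.331, 2.84, 0.004]
contact_force: [-4.0, -3.5, 5.3]
gripper_width: 0.103
```

Contact at about 5 N, so I'm holding it steady.

Request:
jog_arm(increments=[1,0.00028,0.00034,0.0001,0,0,0,1,0.00028,0.00034,0.0001,0,0,0,1,0.00028,0.00034,0.0001,0,0,0,1,0.00028,0.00034,0.0001,0,0,0,1,0.00028,0.00034,0.0001,0,0,0,1,0.00028,0.00034,0.0001,0,0,0,1,0.00028,0.00034,0.0001,0,0,0,1,0.00028,0.00034,0.0001,0,0,0])

```text
time_s: 22.55
position: [587.1, 56.2, 29.8]
tool_rot: [-1.331, 2.841, 0.003]
contact_force: [-2.9, -4.7, 4.3]
gripper_width: 0.102
```

```bash
python3 - <<'E'
from h import *
F=[];P=[]
for i in range(4):
    s=st(); F.append(s["contact_force"]);P.append(s["position"]); b,d=viewer.camera(["side","top"][i%2])
    if i==0: a=b
s=st()
o=np.hstack([cv2.resize(b[110:210,185:315],(400,308),interpolation=cv2.INTER_CUBIC),cv2.resize(a[150:240,205:322],(400,308),interpolation=cv2.INTER_CUBIC)])
cv2.imwrite("pics/ts12.png",o)
p=np.mean(P,0); L2=204+np.hypot(*(p[:2]-np.array([560.79,24.73]))); print(np.mean(F,0),p, L2)
from scipy.optimize import brentq
L1=239.15
print("s from diff",brentq(lambda s:np.hypot(144,194+s)-np.hypot(144,194-s)-(L2-L1),-22,22),[np.sqrt(L1**2-144**2),np.sqrt(L2**2-144**2)])
E
```

```text
t22.55 pos [587.14  56.24  29.79] yawy 140.19 z [ 0.003  0.004 -1.   ] F [-2.88 -4.73  4.27] M [-0.81  0.9   0.05] w 0.102
t22.60 pos [587.12  56.22  29.77] yawy 140.19 z [ 0.003  0.004 -1.   ] F [-2.79 -3.53  4.96] M [-0.89  0.82  0.04] w 0.106
t22.65 pos [587.14  56.2   29.79] yawy 140.19 z [ 0.003  0.004 -1.   ] F [-3.74 -4.1   4.18] M [-0.89  0.83  0.03] w 0.101
t22.70 pos [587.14  56.23  29.78] yawy 140.19 z [ 0.003  0.004 -1.   ] F [-3.92 -5.26  4.16] M [-0.9   0.84  0.01] w 0.107
t22.75 pos [587.1   56.22  29.75] yawy 140.19 z [ 0.003  0.004 -1.   ] F [-3.38 -3.78  4.96] M [-0.89  0.87 -0.  ] w 0.105
[-3.33063746 -4.40622936  4.39241191] [587.13271835  56.22111231  29.78033578] 245.05641197698182
s from diff 3.6780038229287255 [np.float64(190.93643575808156), np.float64(198.28425315952913)]
```

View pics/ts12.png

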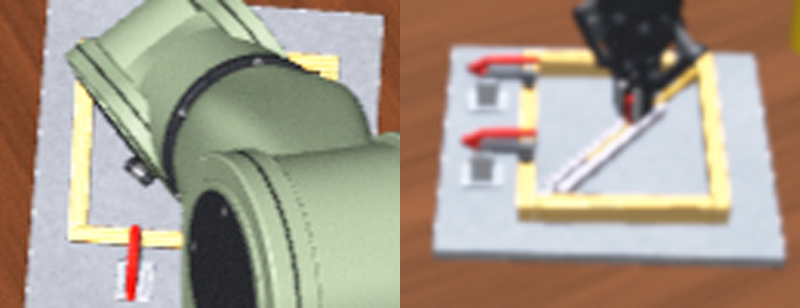

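Side crop shows the tip in the far left corner at (703,60) and the heel in the near right corner at (553,185). The readings are 239.15 and 245.06, so the far rail sits about 3.7 mm too far left (+y) and must go right. I'm retracting the slide.

Request:
jog_arm(increments=[1,-0.0015,-0.0018,0.0001,0,0,0,1,-0.005,-0.006,0.0002,0,0,0,1,-0.009,-0.0108,0.0002,0,0,0,1,-0.013,-0.0156,0.0002,0,0,0,1,-0.017,-0.0204,0.0002,0,0,0,1,-0.021,-0.0252,0.0002,0,0,0,1,-0.0245,-0.0293,0.0002,0,0,0,1,-0.026,-0.0311,0.0002,0,0,0])

```text
time_s: 23.42
position: [560.8, 24.5, 30.0]
tool_rot: [-1.33, 2.841, 0.003]
contact_force: [5.1, 6.1, -0.4]
gripper_width: 0.101
```

Request:
jog_arm(increments=[1,0,0,0.001,0,0,0,1,0.001,0.001,0.004,0,0,0,1,0.003,0.0035,0.006,0,0,0,1,0.006,0.007,0.006,0,0,0,1,0.009,0.0105,0.006,0,0,0,1,0.01,0.012,0.005,0,0,0,1,0.01,0.012,0.002,0,0,0,1,0.01,0.012,0.0003,0,0,0])

```text
time_s: 24.08
position: [570.6, 36.6, 29.8]
tool_rot: [-1.33, 2.842, 0.004]
contact_force: [0.1, -0.2, -0.9]
gripper_width: 0.102
```

```bash
python3 - <<'E'
from h import *
s=st()
E
```

```text
t24.08 pos [570.64  36.57  29.78] yawy 140.18 z [ 0.003  0.004 -1.   ] F [ 0.1  -0.15 -0.86] M [ 0.1  -0.03  0.02] w 0.102
```

Request:
jog_arm(increments=[0.6,0,0,-0.0002,0,0,0,0.6,0,0,-0.0001,0,0,0,0.6,0,0,0,0,0,0,0.6,0,0,0,0,0,0,0.6,0,0,0,0,0,0])

```text
time_s: 24.5
position: [570.7, 36.5, 29.9]
tool_rot: [-1.33, 2.842, 0.003]
contact_force: [-0.2, -0.3, -0.6]
gripper_width: 0.398
```

Request:
jog_arm(increments=[0.6,0,0,0.01,0,0,0,0.6,0,0,0.03,0,0,0,0.6,0,0,0.06,0,0,0,0.6,0,0,0.09,0,0,0,0.6,0,0,0.12,0,0,-0.1,0.6,0,0,0.15,0,0,-0.2,1,0,0,0.18,0,0,-0.3,1,0,0,0.2,0,0,-0.4])

```text
time_s: 25.17
position: [570.8, 36.8, 233.6]
tool_rot: [-0.731, 3.048, 0.003]
contact_force: [-0.0, -0.0, 0.5]
gripper_width: 0.132
```

Request:
jog_arm(increments=[1,-0.02,0.001,0.005,0,0,-0.1,1,-0.04,0.001,0.01,0,0,-0.2,1,-0.055,0.001,0.015,0,0,-0.3,1,-0.063,0.001,0.02,0,0,-0.4,1,-0.063,0.001,0.02,0,0,-0.53,1,-0.063,0.001,0.02,0,0,-0.53,1,-0.063,0.001,0.02,0,0,-0.53])

```text
time_s: 25.75
position: [507.8, 38.1, 254.1]
tool_rot: [0.087, 3.132, -0.0]
contact_force: [0.4, 1.2, 0.1]
gripper_width: 0.001
```

```bash
python3 - <<'E'
from h import *
s=st()
im,d=viewer.camera("wrist"); cv2.imwrite("pics/w13.png",im);st()
import pickle; pickle.dump(s,open("w13.pkl","wb"))
cv2.imwrite("pics/w13a.png",cv2.resize(im[90:300,130:380],None,fx=3.2,fy=2.8,interpolation=cv2.INTER_CUBIC) if 0 else im)
E
```

```text
t25.75 pos [507.82  38.11 254.15] yawy 86.83 z [ 0.008 -0.    -1.   ] F [0.35 1.2  0.06] M [ 0.   -0.04 -0.  ] w 0.001
t25.80 pos [507.83  38.01 253.82] yawy 86.88 z [ 0.008 -0.    -1.   ] F [0.09 0.4  0.05] M [ 0.02 -0.01  0.03] w -0.003
```

View pics/w13.png

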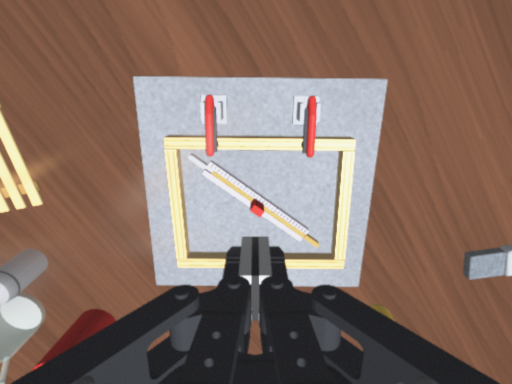

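The rule lies loose inside at (255,205), clear of all the rails. Next I'll measure the far rail's left end and the clearance to the glue bottle.

```bash
python3 - <<'E'
from h import *
import pickle
im=cv2.imread("pics/w13.png")
cv2.imwrite("pics/w13a.png",cv2.resize(im[125:285,155:365],None,fx=3.8,fy=3.75,interpolation=cv2.INTER_CUBIC)[:600])
t=cv2.imread("pics/top0.png"); d=np.load("top0.npy")
for uv in [(184,69),(187,78),(188,84)]: print(uv,dpx(uv,d[uv[1],uv[0]],"top").round(0))
b=models.search_frame("glue_bottle","top"); 
x=np.array([.9978,-.067]);y=np.array([.067,.9978]);O=np.array([574.6,39.1])
print("end",O+85*x+117.7*y)
E
```

```text
(184, 69) [781. 202. 151.]
(187, 78) [771. 201. 108.]
(188, 84) [761. 201.  87.]
end [667.2989  150.84606]
```

View pics/w13a.png

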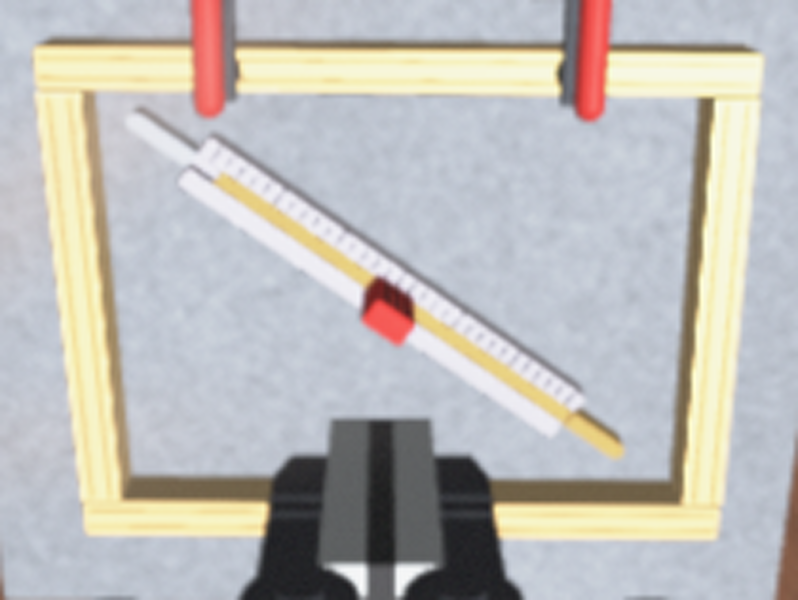

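Request:
jog_arm(increments=[1,0.015,0.014,0,0,0,-0.005,1,0.04,0.037,0,0,0,-0.01,1,0.066,0.062,0,0,0,-0.015,1,0.092,0.087,0,0,0,-0.015,1,0.118,0.112,-0.01,0,0,-0.015,1,0.144,0.137,-0.03,0,0,-0.015,1,0.16,0.15,-0.055,0,0,-0.015,1,0.16,0.15,-0.08,0,0,-0.015])

```text
time_s: 26.52
position: [669.0, 191.2, 170.9]
tool_rot: [0.101, 3.134, 0.003]
contact_force: [-0.2, 0.5, -1.5]
gripper_width: -0.001
```

```bash
python3 - <<'E'
from h import *
s=st(); print(np.round(s["q"],2))
im,d=viewer.camera("wrist"); cv2.imwrite("pics/w14.png",im);st()
E
```

```text
t26.52 pos [669.04 191.18 170.92] yawy 86.30 z [ 0.006  0.001 -1.   ] F [-0.21  0.51 -1.5 ] M [-0.04  0.    0.03] w -0.001
[-0.24  0.98 -0.24  1.04  0.22  1.14  1.04]
t26.57 pos [666.36 188.81 165.89] yawy 86.26 z [-0.    -0.002 -1.   ] F [-2.53 -0.89 -7.02] M [-0.03  0.16  0.02] w -0.000
```

View pics/w14.png

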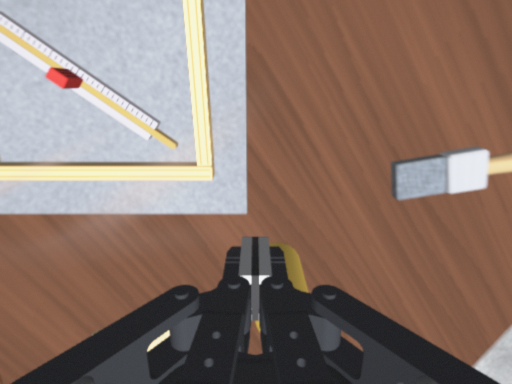

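```bash
python3 - <<'E'
from h import *
s=st()
im,d=viewer.camera("wrist"); s2=st(); cv2.imwrite("pics/w15.png",cv2.resize(im[100:280,120:340],None,fx=3.3,fy=3.3,interpolation=cv2.INTER_CUBIC))
import pickle; pickle.dump(s,open("w15.pkl","wb"))
for uv in [(212,166),(212,180),(196,166)]: print(px2w(uv,32,"wrist",s))
E
```

```text
t26.57 pos [666.36 188.81 165.89] yawy 86.26 z [-0.    -0.002 -1.   ] F [-2.53 -0.89 -7.02] M [-0.03  0.16  0.02] w -0.000
t26.62 pos [666.3  187.69 169.12] yawy 86.17 z [ 0.001 -0.002 -1.   ] F [ 0.03 -1.42  0.05] M [-0.04  0.03  0.06] w 0.004
[651.11628804 150.31697072  32.        ]
[664.53184312 148.8271706   32.        ]
[650.14504283 135.58012372  32.        ]
```

View pics/w15.png

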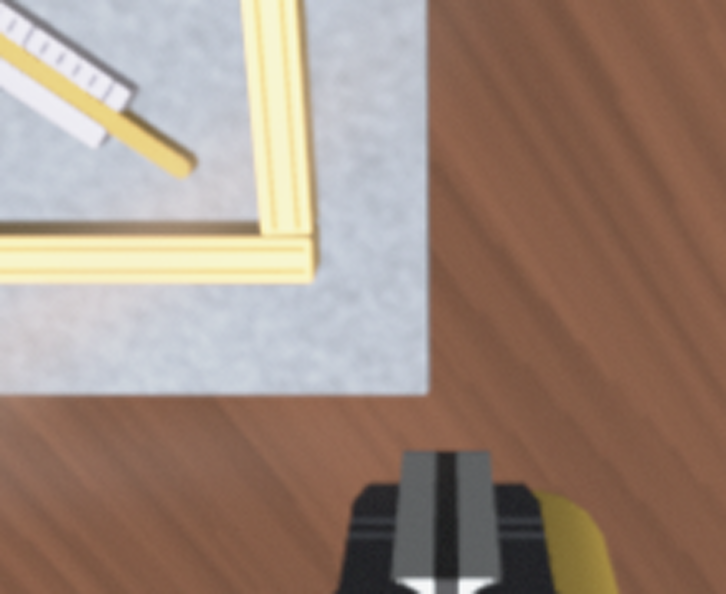

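Request:
jog_arm(increments=[1,0,-0.001,-0.02,0,0,0,1,0.001,-0.002,-0.045,0,0,0,1,0.001,-0.002,-0.075,0,0,0,1,0.001,-0.002,-0.105,0,0,0,1,0.001,-0.002,-0.13,0,0,0,1,0.001,-0.002,-0.145,0,0,0,1,0.001,-0.002,-0.149,0,0,0,1,0.001,-0.002,-0.149,0,0,0])

```text
time_s: 27.28
position: [667.5, 185.4, 20.7]
tool_rot: [0.105, 3.139, -0.003]
contact_force: [-0.5, -0.4, -0.1]
gripper_width: -0.002
```

```bash
python3 - <<'E'
from h import *
s=st(); 
im,d=viewer.camera("wrist"); s2=st(); cv2.imwrite("pics/w16.png",im)
E
```

```text
t27.28 pos [667.54 185.39  20.71] yawy 86.18 z [ 0.001 -0.002 -1.   ] F [-0.51 -0.44 -0.14] M [ 0.02 -0.01 -0.  ] w -0.002
t27.33 pos [668.01 185.69  21.69] yawy 86.18 z [ 0.002 -0.001 -1.   ] F [0.71 0.66 1.06] M [ 0.04 -0.   -0.  ] w 0.008
```

View pics/w16.png

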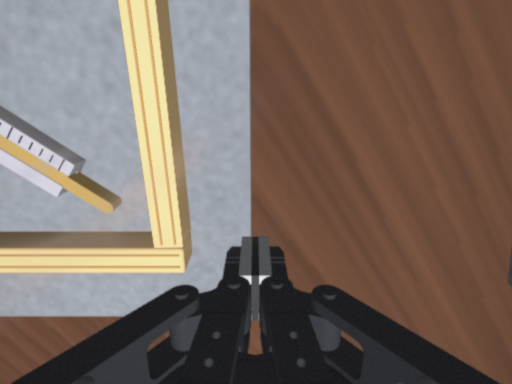

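Request:
jog_arm(increments=[1,-0.001,-0.003,-0.001,0,0,0,1,-0.002,-0.007,-0.001,0,0,0,1,-0.003,-0.011,-0.001,0,0,0,1,-0.003,-0.014,-0.001,0,0,0,1,-0.003,-0.015,-0.001,0,0,0,1,-0.003,-0.015,-0.001,0,0,0])

```text
time_s: 27.83
position: [665.2, 170.2, 20.9]
tool_rot: [0.105, 3.138, -0.002]
contact_force: [0.1, -0.5, -0.8]
gripper_width: 0.002
```

Request:
jog_arm(increments=[1,0,-0.001,0,0,0,0,1,0,-0.0015,0,0,0,0,1,0,-0.0015,0,0,0,0])

```text
time_s: 28.08
position: [665.2, 168.6, 20.9]
tool_rot: [0.105, 3.138, -0.002]
contact_force: [0.4, -0.0, 0.4]
gripper_width: 0.0
```

Request:
jog_arm(increments=[1,0,-0.001,0,0,0,0,1,0,-0.0015,0,0,0,0,1,0,-0.0015,0,0,0,0])

```text
time_s: 28.33
position: [665.2, 167.0, 20.9]
tool_rot: [0.106, 3.138, -0.002]
contact_force: [0.2, 0.2, 0.1]
gripper_width: 0.001
```

Request:
jog_arm(increments=[1,0,-0.001,0,0,0,0,1,0,-0.0015,0,0,0,0,1,0,-0.0015,0,0,0,0])

```text
time_s: 28.58
position: [665.2, 165.3, 20.9]
tool_rot: [0.106, 3.138, -0.003]
contact_force: [0.1, -0.9, -0.2]
gripper_width: -0.0
```

Request:
jog_arm(increments=[1,0,-0.001,0,0,0,0,1,0,-0.0015,0,0,0,0])

```text
time_s: 28.75
position: [665.2, 164.1, 20.9]
tool_rot: [0.106, 3.138, -0.002]
contact_force: [-0.4, 3.9, -0.7]
gripper_width: 0.002
```

Request:
jog_arm(increments=[1,0,-0.001,0,0,0,0,1,0,-0.001,0,0,0,0])

```text
time_s: 28.92
position: [665.1, 164.0, 21.0]
tool_rot: [0.105, 3.137, 0.001]
contact_force: [1.1, 4.7, -0.7]
gripper_width: 0.002
```

Request:
jog_arm(increments=[1,0,-0.001,0,0,0,0,1,0,-0.001,0,0,0,0])

```text
time_s: 29.08
position: [665.1, 164.0, 21.0]
tool_rot: [0.104, 3.137, 0.003]
contact_force: [1.5, 6.3, -1.3]
gripper_width: 0.004
```

```bash
python3 - <<'E'
from h import *
s=st(); 
im,d=viewer.camera("wrist"); s2=st(); cv2.imwrite("pics/w17.png",cv2.resize(im[180:330,120:340],None,fx=3.4,fy=3.4,interpolation=cv2.INTER_CUBIC))
E
```

```text
t29.08 pos [665.14 164.    21.04] yawy 86.19 z [ 0.003  0.002 -1.   ] F [ 1.47  6.33 -1.34] M [ 1.25 -0.1   0.05] w 0.004
t29.13 pos [665.11 163.99  21.01] yawy 86.18 z [ 0.003  0.002 -1.   ] F [ 1.09  5.19 -0.78] M [ 1.23 -0.12 -0.02] w 0.001
```

View pics/w17.png

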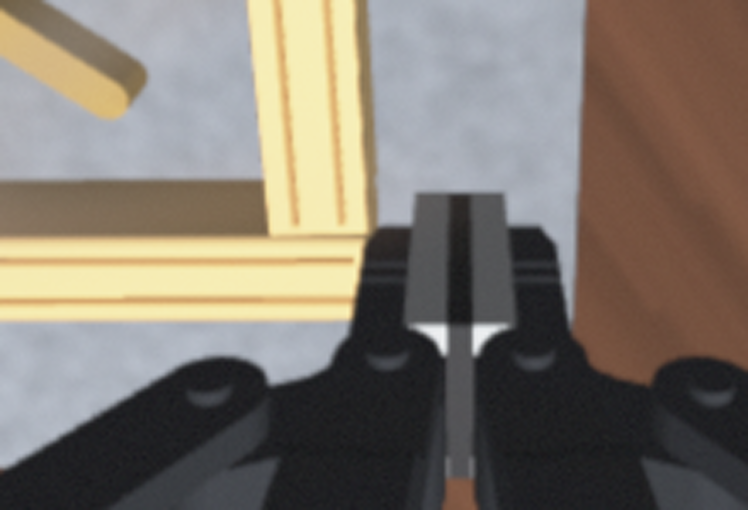

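The fingers touch the rail's left end at TCP y = 164.0 and the rail hasn't moved yet. The target is y ≈ 160.4.

Request:
jog_arm(increments=[1,0,-0.0015,0,0,0,0,1,-0.0001,-0.002,0,0,0,0])

```text
time_s: 29.3
position: [665.0, 163.6, 21.1]
tool_rot: [0.103, 3.137, 0.007]
contact_force: [1.2, 8.7, -2.3]
gripper_width: 0.001
```

Request:
jog_arm(increments=[1,0,-0.0015,0,0,0,0,1,-0.0001,-0.002,0,0,0,0])

```text
time_s: 29.47
position: [665.0, 163.2, 21.2]
tool_rot: [0.102, 3.136, 0.011]
contact_force: [1.2, 9.9, -2.6]
gripper_width: 0.001
```

Request:
jog_arm(increments=[1,-0.0001,-0.0018,0,0,0,0,1,-0.0001,-0.0022,0,0,0,0,1,-0.0001,-0.0024,0,0,0,0])

```text
time_s: 29.72
position: [664.9, 162.5, 21.3]
tool_rot: [0.101, 3.136, 0.016]
contact_force: [1.9, 9.6, -2.6]
gripper_width: 0.001
```

```bash
python3 - <<'E'
from h import *
s=st(); 
E
```

```text
t29.72 pos [664.9  162.45  21.29] yawy 86.31 z [ 0.004  0.01  -1.   ] F [ 1.89  9.63 -2.64] M [ 1.89 -0.33 -0.01] w 0.001
```

Request:
jog_arm(increments=[1,-0.0001,-0.0018,0,-0.01,0,0,1,-0.0001,-0.0023,-0.0002,-0.012,0,0,1,-0.0001,-0.0025,-0.0002,-0.012,0,0])

```text
time_s: 29.97
position: [664.8, 161.7, 21.2]
tool_rot: [0.099, 3.135, 0.001]
contact_force: [0.9, 8.3, -0.5]
gripper_width: -0.006
```

```bash
python3 - <<'E'
from h import *
s=st(); 
E
```

```text
t29.97 pos [664.84 161.7   21.23] yawy 86.37 z [ 0.005  0.    -1.   ] F [ 0.85  8.31 -0.52] M [ 1.9  -0.18  0.01] w -0.006
```

Request:
jog_arm(increments=[1,0,-0.0018,0,-0.001,0,0,1,-0.0001,-0.0021,0,-0.003,0,0,1,-0.0001,-0.0022,0,-0.003,0,0])

```text
time_s: 30.22
position: [664.8, 161.3, 21.3]
tool_rot: [0.098, 3.134, -0.0]
contact_force: [1.5, 8.9, -2.0]
gripper_width: 0.001
```

```bash
python3 - <<'E'
from h import *
s=st(); 
E
```

```text
t30.22 pos [664.77 161.28  21.35] yawy 86.41 z [ 0.006 -0.    -1.   ] F [ 1.51  8.92 -1.99] M [ 1.97 -0.26  0.04] w 0.001
```

Request:
jog_arm(increments=[1,0,-0.0019,0,-0.001,0,0,1,-0.0001,-0.0022,0,-0.003,0,0,1,-0.0001,-0.0024,0,-0.003,0,0])

```text
time_s: 30.47
position: [664.7, 160.6, 21.4]
tool_rot: [0.097, 3.134, -0.001]
contact_force: [1.5, 9.6, -2.8]
gripper_width: -0.001
```

```bash
python3 - <<'E'
from h import *
s=st(); 
E
```

```text
t30.47 pos [664.71 160.63  21.43] yawy 86.46 z [ 0.006 -0.001 -1.   ] F [ 1.54  9.64 -2.84] M [ 1.96 -0.38  0.  ] w -0.001
```

Request:
jog_arm(increments=[1,0,-0.0018,0,-0.001,0,0,1,0,-0.0018,0,-0.001,0,0])

```text
time_s: 30.63
position: [664.7, 160.5, 21.4]
tool_rot: [0.095, 3.133, 0.002]
contact_force: [1.0, 9.4, -2.9]
gripper_width: -0.001
```

```bash
python3 - <<'E'
from h import *
s=st(); 
E
```

```text
t30.63 pos [664.7  160.48  21.45] yawy 86.51 z [ 0.007  0.001 -1.   ] F [ 1.04  9.41 -2.92] M [ 1.92 -0.37 -0.01] w -0.001
```

Rail pushed about 3.55 mm. I'm backing off and rising to the same view pose as before for comparison.

Request:
jog_arm(increments=[1,0,0.006,0,0,0,0,1,0,0.016,0,0,0,0,1,0,0.024,0.01,0,0,0,1,0,0.028,0.04,0,0,0,1,0,0.028,0.075,0,0,0,1,0,0.028,0.11,0,0,0,1,-0.01,0.02,0.145,0,0,0,1,-0.03,0,0.175,0,0,0])

```text
time_s: 31.3
position: [634.7, 163.3, 198.9]
tool_rot: [0.091, 3.132, 0.005]
contact_force: [0.6, 0.3, -0.2]
gripper_width: -0.003
```

Request:
jog_arm(increments=[1,-0.025,-0.025,0.02,0,0,0,1,-0.05,-0.05,0.04,0,0,0,1,-0.075,-0.075,0.053,0,0,0,1,-0.1,-0.1,0.056,0,0,0,1,-0.12,-0.12,0.056,0,0,0,1,-0.126,-0.126,0.056,0,0,0,1,-0.126,-0.126,0.056,0,0,0])

```text
time_s: 31.88
position: [508.0, 36.2, 256.1]
tool_rot: [0.093, 3.131, 0.004]
contact_force: [0.2, -0.6, -0.4]
gripper_width: 0.002
```

```bash
python3 - <<'E'
from h import *
s=st(); viewer.camera("top"); s=st()
im,d=viewer.camera("wrist"); cv2.imwrite("pics/w18.png",im);st()
import pickle; pickle.dump(s,open("w18.pkl","wb"))
cv2.imwrite("pics/w18a.png",cv2.resize(im[125:285,155:365],None,fx=3.8,fy=3.75,interpolation=cv2.INTER_CUBIC)[:600])
E
```

```text
t31.88 pos [507.99  36.23 256.13] yawy 86.59 z [ 0.009  0.002 -1.   ] F [ 0.17 -0.64 -0.39] M [ 0.02 -0.03 -0.03] w 0.002
t31.93 pos [508.94  37.54 255.83] yawy 86.66 z [ 0.01   0.003 -1.   ] F [0.6  0.59 0.28] M [ 0.02 -0.    0.01] w 0.001
t31.98 pos [509.31  38.26 255.45] yawy 86.71 z [ 0.009  0.003 -1.   ] F [-0.25  0.62 -0.39] M [ 0.03 -0.05 -0.03] w -0.004
```

View pics/w18a.png

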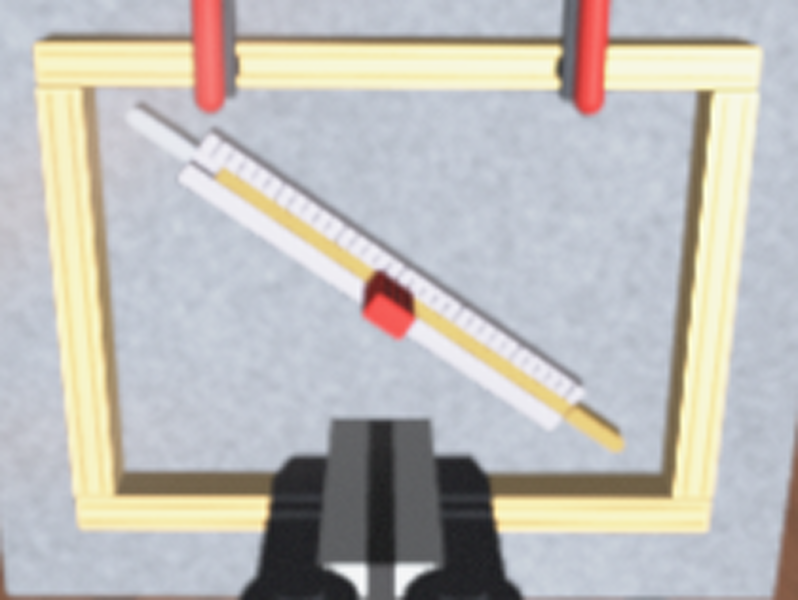

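```bash
cat > skew.py <<'E'
from h import *
import pickle
from scipy.ndimage import gaussian_filter1d
def edge(line, lo, hi, sign):
    g=np.gradient(gaussian_filter1d(line.astype(float),1.0))[lo:hi]*sign
    i=int(np.argmax(g)); 
    if 0<i<len(g)-1:
        a,b,c=g[i-1:i+2]; off=.5*(a-c)/(a-2*b+c)
    else: off=0
    return lo+i+off
def fit(P):
    P=np.array(P)
    for _ in range(4):
        c=P.mean(0); u,sv,vt=np.linalg.svd(P-c); n=vt[1]; r_=(P-c)@n; k=abs(r_)<2.5*r_.std()+.05; P=P[k]
    d=vt[0]; return c,d,r_.std(),len(P)
def ana(tag, L,Rr,rows,nearrow,cols):
    s=pickle.load(open(f"{tag}.pkl","rb")); im=cv2.imread(f"pics/{tag}.png").astype(float)
    yel=im[...,2]-im[...,0]
    W=lambda u,v: px2w((u,v),32,"wrist",s)[:2]
    out={}
    l=[];rr=[];nn=[]
    for v in range(*rows):
        cl=L[0]+(L[1]-L[0])*(v-rows[0])/(rows[1]-rows[0]); u=edge(yel[v],int(cl-6),int(cl+7),1); l.append(W(u,v))
        cr=Rr[0]+(Rr[1]-Rr[0])*(v-rows[0])/(rows[1]-rows[0]); u=edge(yel[v],int(cr-6),int(cr+7),-1); rr.append(W(u,v))
    for u in cols:
        v=edge(yel[:,u],nearrow-6,nearrow+7,-1); nn.append(W(u,v))
    A={}
    for n,P in (("right",l),("left",rr),("near",nn)):
        c,d,sd,k=fit(P); a=np.degrees(np.arctan2(d[1],d[0])); a=(a+90)%180-90
        if n=="near": a=a%180
        A[n]=a; print(tag,n,"ang %.2f sd %.2f n %d"%(a,sd,k))
    print("skew R %.2f L %.2f deg -> s %.2f %.2f"%(A["right"]-(A["near"]-90),A["left"]-(A["near"]-90),164*np.tan(np.radians(A["right"]-(A["near"]-90))),164*np.tan(np.radians(A["left"]-(A["near"]-90)))))
E
python3 - <<'E'
from skew import *
cols=list(range(182,204))+list(range(222,298))+list(range(320,340))
# crop->px: u=155+x/3.8, v=125+y/3.75
ana("w13",(165.5,176),(354,345.5),(158,255),149,cols)
ana("w18",(165.5,174.5),(354,343.5),(158,255),147,cols)
E
```

```text
w13 right ang -2.40 sd 0.17 n 97
w13 left ang -2.56 sd 0.21 n 96
w13 near ang 86.13 sd 0.15 n 111
skew R 1.47 L 1.32 deg -> s 4.22 3.77
w18 right ang -3.63 sd 0.15 n 97
w18 left ang -3.80 sd 0.17 n 97
w18 near ang 86.14 sd 0.16 n 117
skew R 0.23 L 0.05 deg -> s 0.64 0.15
```

The frame now looks square. The edge fits give an offset of about +3.7 mm before, which agrees with the rule, and about +0.1 to +0.4 mm now. I'll give a last small nudge of about 0.25 mm.

Request:
jog_arm(increments=[1,0.015,0.014,-0.02,0,0,-0.005,1,0.04,0.037,-0.04,0,0,-0.01,1,0.066,0.062,-0.06,0,0,-0.01,1,0.092,0.087,-0.075,0,0,-0.01,1,0.118,0.112,-0.085,0,0,-0.01,1,0.14,0.13,-0.085,0,0,-0.01,1,0.155,0.14,-0.11,0,0,-0.01,1,0.156,0.141,-0.14,0,0,-0.01])

```text
time_s: 32.65
position: [667.5, 184.0, 114.8]
tool_rot: [0.101, 3.128, 0.01]
contact_force: [0.2, -0.4, -1.0]
gripper_width: 0.002
```

```bash
python3 - <<'E'
from h import *
s=st()
E
```

```text
t32.65 pos [667.51 183.95 114.84] yawy 86.30 z [ 0.012  0.006 -1.   ] F [ 0.15 -0.44 -0.98] M [-0.   -0.01  0.01] w 0.002
```

Request:
jog_arm(increments=[1,0,0,-0.025,-0.003,0.005,0,1,-0.001,-0.001,-0.05,-0.006,0.008,0,1,-0.002,-0.002,-0.073,-0.006,0.008,0,1,-0.003,-0.004,-0.088,-0.006,0.008,0,1,-0.003,-0.008,-0.0935,-0.006,0.008,0,1,-0.003,-0.012,-0.0935,-0.006,0.008,0,1,-0.003,-0.014,-0.0935,-0.006,0.008,0,1,-0.003,-0.014,-0.0935,-0.006,0.008,0])

```text
time_s: 33.32
position: [665.3, 169.7, 22.6]
tool_rot: [0.102, 3.134, 0.0]
contact_force: [0.3, 0.7, -0.6]
gripper_width: 0.001
```

```bash
python3 - <<'E'
from h import *
s=st()
E
```

```text
t33.32 pos [665.34 169.68  22.56] yawy 86.27 z [ 0.006 -0.    -1.   ] F [ 0.26  0.68 -0.58] M [-0.05  0.03  0.02] w 0.001
```

Request:
jog_arm(increments=[1,-0.0003,-0.002,-0.001,0,0,0,1,-0.0006,-0.005,-0.0014,0,0,0,1,-0.0006,-0.0075,-0.0014,0,0,0,1,-0.0006,-0.0082,-0.0014,0,0,0,1,-0.0006,-0.0082,-0.0014,0,0,0])

```text
time_s: 33.73
position: [664.9, 161.2, 21.4]
tool_rot: [0.103, 3.134, 0.0]
contact_force: [0.9, 0.2, 0.5]
gripper_width: 0.002
```

Request:
jog_arm(increments=[1,0,-0.0006,0,0,0,0,1,0,-0.0008,0,0,0,0])

```text
time_s: 33.9
position: [664.8, 160.8, 21.4]
tool_rot: [0.102, 3.134, 0.001]
contact_force: [-0.7, 2.8, -0.1]
gripper_width: 0.001
```

Request:
jog_arm(increments=[1,0,-0.0008,0,0,0,0,1,0,-0.0008,0,0,0,0])

```text
time_s: 34.07
position: [664.8, 160.7, 21.4]
tool_rot: [0.102, 3.134, 0.003]
contact_force: [1.5, 4.5, -0.7]
gripper_width: 0.002
```

```bash
python3 - <<'E'
from h import *
s=st()
E
```

```text
t34.07 pos [664.78 160.69  21.41] yawy 86.28 z [ 0.006  0.002 -1.   ] F [ 1.52  4.51 -0.72] M [ 0.97 -0.05  0.01] w 0.002
```

Contact comparison at equal force (164.02 → 160.72) says the rail moved 3.3 mm, so 0.37 mm remains. That matches the vision. I'll push to about y = 160.1 under load.

Request:
jog_arm(increments=[1,0,-0.0014,0,-0.002,0,0,1,0,-0.0018,0,-0.002,0,0])

```text
time_s: 34.23
position: [664.7, 160.3, 21.5]
tool_rot: [0.101, 3.133, 0.003]
contact_force: [0.8, 8.7, -1.9]
gripper_width: 0.004
```

Request:
jog_arm(increments=[1,0,-0.0018,0,-0.002,0,0,1,0,-0.002,0,-0.002,0,0])

```text
time_s: 34.4
position: [664.7, 159.8, 21.5]
tool_rot: [0.099, 3.133, 0.003]
contact_force: [1.0, 8.1, -2.4]
gripper_width: -0.001
```

```bash
python3 - <<'E'
from h import *
s=st()
E
```

```text
t34.40 pos [664.69 159.79  21.53] yawy 86.36 z [ 0.007  0.002 -1.   ] F [ 0.97  8.07 -2.44] M [ 1.95 -0.19  0.  ] w -0.001
```

Request:
jog_arm(increments=[1,0,-0.0003,0,0,0,0,1,0,-0.0003,0,0,0,0])

```text
time_s: 34.57
position: [664.7, 160.0, 21.6]
tool_rot: [0.099, 3.133, 0.004]
contact_force: [0.7, 6.1, -0.1]
gripper_width: 0.001
```

Request:
jog_arm(increments=[1,0,-0.0006,0,0,0,0,1,0,-0.0006,0,0,0,0])

```text
time_s: 34.73
position: [664.7, 159.9, 21.6]
tool_rot: [0.099, 3.133, 0.005]
contact_force: [0.8, 6.8, -1.1]
gripper_width: -0.001
```

```bash
python3 - <<'E'
from h import *
s=st(); viewer.camera("top"); st(); viewer.camera("top"); st()
E
```

```text
t34.73 pos [664.71 159.91  21.62] yawy 86.40 z [ 0.007  0.003 -1.   ] F [ 0.83  6.83 -1.11] M [ 1.26 -0.08 -0.02] w -0.001
t34.78 pos [664.66 159.94  21.57] yawy 86.40 z [ 0.007  0.003 -1.   ] F [ 0.05  5.03 -0.26] M [ 1.29 -0.11  0.02] w -0.002
t34.83 pos [664.67 159.91  21.56] yawy 86.39 z [ 0.007  0.003 -1.   ] F [ 0.37  5.7  -1.37] M [ 1.26 -0.14  0.06] w -0.001
```

Request:
jog_arm(increments=[1,0,0.006,0,0,0,0,1,0,0.016,0,0,0,0,1,0,0.024,0.01,0,0,0,1,0,0.028,0.04,0,0,0,1,0,0.028,0.075,0,0,0,1,0,0.028,0.11,0,0,0,1,-0.01,0.02,0.145,0,0,0,1,-0.03,0,0.175,0,0,0])

```text
time_s: 35.5
position: [634.7, 162.8, 199.1]
tool_rot: [0.094, 3.131, 0.008]
contact_force: [1.1, -0.1, 0.1]
gripper_width: 0.002
```

Request:
jog_arm(increments=[1,-0.025,-0.025,0.02,0,0,0,1,-0.05,-0.05,0.04,0,0,0,1,-0.075,-0.075,0.053,0,0,0,1,-0.1,-0.1,0.056,0,0,0,1,-0.12,-0.12,0.056,0,0,0,1,-0.126,-0.126,0.056,0,0,0,1,-0.126,-0.126,0.056,0,0,0,1,-0.126,-0.126,0.056,0,0,0])

```text
time_s: 36.17
position: [509.2, 37.5, 255.7]
tool_rot: [0.094, 3.13, 0.009]
contact_force: [0.8, 0.1, 0.1]
gripper_width: -0.002
```

```bash
python3 - <<'E'
from skew import *
s=st(); viewer.camera("top"); s=st()
im,d=viewer.camera("wrist"); cv2.imwrite("pics/w19.png",im);
pickle.dump(s,open("w19.pkl","wb"))
im,d=viewer.camera("top"); s=st()
cols=list(range(182,204))+list(range(222,298))+list(range(320,340))
ana("w13",(165.5,176),(354,345.5),(158,255),149,cols)
ana("w18",(165.5,174.5),(354,343.5),(158,255),147,cols)
ana("w19",(165.5,174.5),(354,343.5),(158,255),147,cols)
E
```

```text
t36.17 pos [509.22  37.51 255.69] yawy 86.58 z [ 0.01   0.005 -1.   ] F [0.78 0.14 0.12] M [ 0.01 -0.   -0.01] w -0.002
t36.22 pos [509.39  37.95 255.37] yawy 86.62 z [ 0.01   0.006 -1.   ] F [ 0.96  0.52 -0.01] M [ 0.03 -0.    0.01] w -0.000
t36.32 pos [509.27  37.93 254.94] yawy 86.63 z [ 0.009  0.005 -1.   ] F [-0.23 -0.03 -0.38] M [-0.01 -0.    0.08] w 0.000
w13 right ang -2.40 sd 0.17 n 97
w13 left ang -2.56 sd 0.21 n 96
w13 near ang 86.13 sd 0.15 n 111
skew R 1.47 L 1.32 deg -> s 4.22 3.77
w18 right ang -3.63 sd 0.15 n 97
w18 left ang -3.80 sd 0.17 n 97
w18 near ang 86.14 sd 0.16 n 117
skew R 0.23 L 0.05 deg -> s 0.64 0.15
w19 right ang -3.90 sd 0.20 n 97
w19 left ang -4.03 sd 0.21 n 96
w19 near ang 86.11 sd 0.13 n 116
skew R -0.01 L -0.14 deg -> s -0.03 -0.39
```

View pics/w19.png

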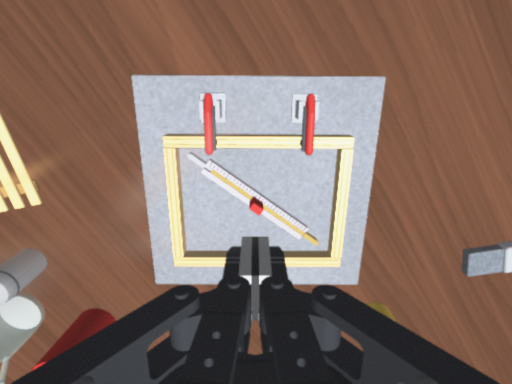

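The frame is square to within about 0.2–0.4 mm, and the rule lies free of all the rails. I'll check the bystanders against the first picture and hand in.

```bash
python3 - <<'E'
from h import *
im,d=viewer.camera("side"); im0=cv2.imread("pics/side0.png")
df=cv2.absdiff(im,im0).max(2); cv2.imwrite("pics/side_end.png",im)
for n,(x0,y0,x1,y1) in dict(bottle=(318,118,342,170),brush=(280,115,302,145),trivet=(208,255,295,320),glassware=(295,210,385,320)).items(): print(n,(df[y0:y1,x0:x1]>50).mean().round(4))
st(); r.job_done()
E
```

```text
bottle 0.0
brush 0.0
trivet 0.0
glassware 0.0009
t36.37 pos [509.13  37.79 254.86] yawy 86.63 z [ 0.009  0.005 -1.   ] F [-0.11 -0.1   0.33] M [ 0.02 -0.03 -0.01] w 0.003
the job is handed in; nothing more can be done
```

I measured both diagonals, moved the far rail right until they were close to equal, and handed the job in at 36.4 s.

- **Readings:** near left to far right was about 239.15 mm, and near right to far left about 245.06 mm. I held each for more than half a second at roughly 5–6 N. The difference puts the far rail about 3.7 mm too far left, and the camera edge fit agreed.
- **Nudge:** I pushed the rail's left end to the right twice. The first push left it about 0.35 mm short, and the second went slightly past square.
- **Squareness at hand-in:** the last two checks differ a little. The camera edge fit puts the rail about 0.0 to 0.4 mm too far right, and comparing push contacts at equal force gives about 0.4 mm. That means the diagonals differ by about 0.3–0.6 mm. I didn't measure again with the rule after the nudge.
- **Rule and bystanders:** the rule lies closed and loose inside the frame, clear of all rails. The bystanders I compared in the side picture (bottle, brush, trivet and glassware) hadn't moved. At hand-in the arm was clear of everything, about 255 mm above the table.

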